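# Rock the stoneware tub to empty its hair rollers into the vanity drawer

## Robot

A 6-joint arm with a two-finger parallel gripper is mounted at the origin on the work surface. World frame = base frame: x ahead of the robot, y to its left, z up, the work surface at z = 0. Lengths are in m, angles in rad, forces in N, time in s.
With the tool pointing down it reaches from about 0.35 to 0.925 m from the base axis. Payload 6.4 kg.
Tool frame: the origin (TCP) lies at the very end of the fingers, on their centre line; the grasp point (between the pads) lies 19 mm behind it; y points along the fingers, z is the direction in which the jaws open and shut, and the axes are right-handed (so a half turn about y gives the same grasp; the last joint's range is limited). The gripper opens to 85 mm and grips with 20 to 120 N. Pads are 22 mm wide; open, the fingers measure 114 mm over their backs; the gripper's body (76 mm by 85 mm) begins 54 mm behind the grasp point. The pads swing forward as they close: fully open they stand 13 mm farther back than shut.
Start: joints at [0.946, 0.245, 1.558, -0, 1.339, -0.174], TCP at [0.283, 0.585, 0.231] pointing down, gripper open.
Joint ranges: [-3.13, 3.13], [-1.02, 2.26], [0.13, 2.54], [-0.95, 4.09], [0.21, 2.88], [-2.74, 2.74]. Speed limits (rad/s): [2.57, 2.57, 3.14, 3.14, 3.14, 3.14].

## Interface

Orientations are given as a 3x3 rotation matrix whose columns are the frame's x, y, z axes.
In Python, from workcell import manip, optics gives the robot as it stands. The module is installed in compiled form; this text tells all that it offers.
- The arm moves only by the tool move_arm, never from a script. Its argument "targets" is a list of rows, each an object of numbers: "tx", "ty", "tz": the shift along the tool's x, y, z in mm; "ax", "ay", "az": the turn, a rotation vector about the tool's x, y, z in degrees; "gripper": the closure, from 0 (fully open) to 1 (shut). A call has 1 to 5 rows; each row shifts and turns the commanded pose from where the row before left it, along the tool's axes as they then stand; what a row does not reach is not made up. A row lasts 1/12 s, in which the tool goes at most 41.7 mm and 7.16 degrees, less where a joint would pass 70% of its speed; a pose out of reach is approached as far as the arm can. A call with a gripper value outside its range is refused whole. The fingers move at their own pace and stop on an object; "force" is the grip in N (left out, the last holds). Time passes only in rows, so rows that do not move let the fingers close. It gives the time, the measured TCP pose, the force and the opening at its end, in the units of the state.
- manip.get_obs(): the state, without advancing time (a new reading comes with each control period).
- optics.snapshot(name): name is "scene" or "side" or "wrist"; returns the picture (384x512x3 uint8, red, green, blue); there is no depth.
- optics.camera_params(name): a dict with "fx", "fy", "cx", "cy" (pixels), "eye" and "rotation" of the camera in the world. Camera axes: x right, y up, looking along -z (the intrinsics and any distortion apply to the point x, -y, -z); pixel columns grow to the right and rows downward; lengths in m; the calibration is good to about 2 mm. A picture is of the moment at which its call begins: read the wrist's pose just before it. camera_params takes no time and is no camera call; for the wrist camera it gives the pose at the moment of the call.
- manip.finish_job(): hands the job in, once; it reports no verdict.
The state is a dict: "time_s": time; "joints": joint angles; "qvel": joint speeds; "effort": joint torques, N m; "ee_pos": TCP position; "tcp_rot": TCP orientation; "force": force on the tool from outside, world axes, zero at the start; "moment": the same for the moment, N m; "finger_gap": finger opening in m.
Only numpy, scipy, OpenCV 4.12 (cv2) and the standard library are available. Lean on these libraries where they do the work, as an engineer would, in place of code of your own. Each camera call takes 0.05 s, during which the arm holds its last target.

## Task

Put the hair rollers away: pull the half-open maple drawer right out to its stop, then rock the heavy stoneware tub forward on its front bottom edge, without lifting it off the chest, until all three rollers have rolled out into the drawer. Rock the tub gently back and leave it standing upright where it stood, let go of it, and push the drawer fully shut with the rollers inside. Do not push about or upset the perfume bottle, lipstick, compact or comb.

Things in the scene. Friction and masses are not known exactly. Their poses are not given: they have to be found in the camera images.
- chest: Low maple chest with white quartz top, fixed on the counter, all sizes in mm: 270 wide (its x), 260 deep (its y), 86 high. Origin: centre of its underside, on the counter. The front with the drawer faces its -y, which is the robot's right (-y of the world) give or take 20 degrees. Top surface at z = 86, front edge of the top at y = -130. The tub stands on the top near that edge.
- drawer (a joint): The chest's only drawer: metres it stands out, 0 shut, 0.21 at its stop; starts half out (0.09 to 0.13). It slides along the chest's -y with about 1.5 N of friction and stays where it is left. Its front is a board 248 wide, 14 thick, upper edge 68 above the counter; sides and back reach 58 above the counter.
- drawer_knob (a point): Grip point of the drawer's brass knob: middle of the front, 40 above the counter, 35 in front of the board. The round head, 28 across, reaches 8 in front of this point and 8 behind it; behind that is a 12 mm stem. It can be gripped from above, fingers closing along the chest's x, or pushed. Moves with the drawer; axes parallel to the chest's.
- drawer_in (a point): Centre of the drawer's inner floor (20 above the counter), axes parallel to the chest's. Inside 234 (x) by 228 (y from -112 to +116). With the drawer right out, 196 of its depth lies in front of the chest's top. A roller lying in it has its centre 19 above this point; the chest's top clears the drawer floor by 52.
- tub: Heavy open stoneware tub, blue-green with bare clay base on a non-slip pad, about 1.6 kg (1.2 to 2), loose on the chest's top. Origin: centre of its underside; z up, -y is its pouring side, turned to the chest's front. Base 108 (x) by 124 (y), height 125. Back wall upright, outside at y = +62, 11 thick. Inside width 86, inner floor 13 above the underside; the rollers reach 80 above the underside.
- tub_edge (a point): Middle of the tub's straight front bottom edge (0, -62, 0 in the tub's frame), the line along the tub's x on which it rocks. It rests on the chest's top, 30 to 50 behind the top's front edge. Axes parallel to the tub's. Rocked by more than about 45 degrees the tub wants to fall on forward and must be held back.
- tub_lip (a point): Middle of the pouring wall's lip, at its outer upper edge (0, -89, 125 in the tub's frame). This wall flares outward 12 degrees outside and 22 inside, 10 thick at the lip: rocked past 68 degrees its inside slopes down to the mouth; rocked 78 degrees its outside lies level over the drawer and the rollers roll out in about a second.
- tub_rim (a point): Rim of the tub's side wall nearer the robot: mid-thickness, on top (-48.5, 0, 125 in the tub's frame). Both side walls (outside faces at x = -54 and +54) are flat, upright, 11 thick, and run from y = -89 at the lip to +62. The rim can be pinched from above, fingers closing along the tub's x, the tool leaning to and fro about that line; 40 N holds it.
- roller1: Pink smooth plastic hair roller, a cylinder 38 in diameter and 82 long, about 30 g. Origin: its centre; x is the cylinder's axis. Starts lying along the tub's x on the tub's floor, by the back wall.
- roller2: Lilac hair roller, same size, on the tub's floor by the pouring wall.
- roller3: Mint green hair roller, same size, lying on top of the other two.
- perfume: Frosted glass perfume bottle with gold cap, 56 x 34, 114 tall, upright on the counter on the far side of the drawer from the robot. Origin: centre of its underside. Leave alone.
- lipstick: Gold metal lipstick tube, 24 in diameter, 78 tall, upright on the chest's top beside the tub, at the end away from the robot. Origin: centre of its underside. Leave alone.
- compact: Round gold mirrored compact, 74 across, 11 thick, its lid standing open 82 high, on the chest's top at the back, at the end away from the robot. Origin: centre of its base's underside. Leave alone.
- comb: Round tortoiseshell acrylic comb, 80 across, 6 thick, flat on the chest's top behind the tub, at the robot's end. Origin: its middle, on the underside. Leave alone.
Mind the look-alikes: they are no part of the job. Of the things like the tub, leave any that is pink or purple; of the rest the smaller one is meant.

How it is judged:
By the outcome, as a careful person would: the job done as asked, in the order asked, and still so for the second after the job is handed in, with the robot touching nothing.
It also fails if it takes over 72 s, if anything falls off the work surface, if the arm or the gripper's body presses on something with over 40 N, if the wrist force passes 120 N, or if a joint passes its speed limit or range.

## Working session

There is one attempt and no reset: what is moved stays moved. The work goes in short steps, Python scripts to look and compute and a tool call to move; the robot and the scene stay as the last step left them, time stands still between calls to the robot, and variables do not carry over. Pictures are saved under pics/ and viewed, and the job is handed in when it is done.

Besides the shell and the picture viewer there is one more tool, called by a JSON object that holds its "api" and its "payload". move_arm: Moves the arm, as the interface text tells. Its arguments: {"type":"object","properties":{"targets":{"type":"array","items":{"type":"object","properties":{"tx":{"type":"number"},"ty":{"type":"number"},"tz":{"type":"number"},"ax":{"type":"number"},"ay":{"type":"number"},"az":{"type":"number"},"gripper":{"type":"number"}}}},"force":{"type":"number"}},"required":["targets"]}

```bash
mkdir -p pics
python3 - <<'E'
from workcell import manip, optics
import cv2
o=manip.get_obs()
print(o)
for n in ["scene","side","wrist"]:
    im=optics.snapshot(n); cv2.imwrite(f"pics/{n}0.png",cv2.resize(im[:,:,::-1],(800,600),interpolation=cv2.INTER_CUBIC))
    p=optics.camera_params(n); print(n,p)
E
```

```text
{'time_s': 0.0, 'joints': array([ 9.45866937e-01,  2.45811658e-01,  1.55901394e+00, -1.34801684e-05,
        1.33872257e+00, -1.74098440e-01]), 'qvel': array([-0.00068952, -0.00019167,  0.00043188, -0.00054401, -0.00163887,
        0.00145365]), 'effort': array([ 1.52313030e-03, -4.29516399e+01, -3.26127291e+01, -1.13952519e-04,
        5.43857561e-03,  8.50579681e-06]), 'ee_pos': array([0.28287598, 0.58459307, 0.23018192]), 'tcp_rot': array([[ 9.00086529e-01, -1.13341686e-03,  4.35709715e-01],
       [-4.35711067e-01, -1.59360875e-03,  9.00085177e-01],
       [-3.25820898e-04, -9.99998088e-01, -1.92822804e-03]]), 'force': array([-0.58904598, -0.82190773,  0.01633038]), 'moment': array([ 0.01432389, -0.00010296,  0.01514273]), 'finger_gap': 0.0856173140485048}
scene {'fx': 434.5160114255738, 'fy': 434.5160114255738, 'cx': 256.2376857602242, 'cy': 190.61033896191265, 'eye': array([ 0.49473941, -0.49172718,  1.34920801]), 'rotation': array([[ 0.96519847,  0.24622521, -0.08811956],
       [-0.26136909,  0.89684852, -0.35685982],
       [-0.00883798,  0.36747228,  0.92999248]])}
side {'fx': 496.24499254606764, 'fy': 496.24499254606764, 'cx': 257.9216906442529, 'cy': 197.28037391267608, 'eye': array([0.46303   , 1.13152896, 1.32112647]), 'rotation': array([[-0.9947626 ,  0.07199543, -0.07255368],
       [-0.10220468, -0.70936286,  0.6973941 ],
       [-0.00125769,  0.70115689,  0.71300591]])}
wrist {'fx': 319.45567420543523, 'fy': 319.45567420543523, 'cx': 255.3405709866062, 'cy': 192.7548190670824, 'eye': array([0.21920757, 0.61497255, 0.37377692]), 'rotation': array([[ 0.43635839, -0.86536567, -0.2464419 ],
       [ 0.89977122,  0.4191348 ,  0.12139925],
       [-0.00176236, -0.27471491,  0.96152411]])}
```

View pics/scene0.png

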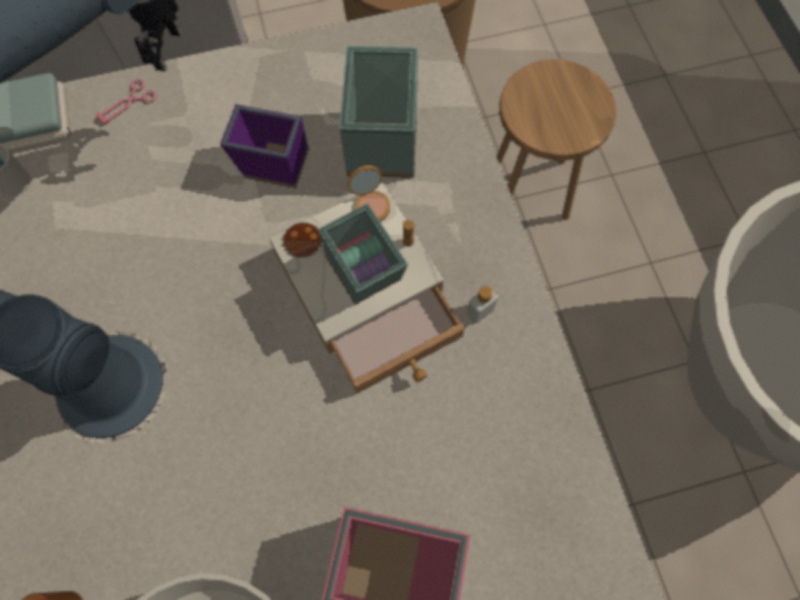

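View pics/side0.png

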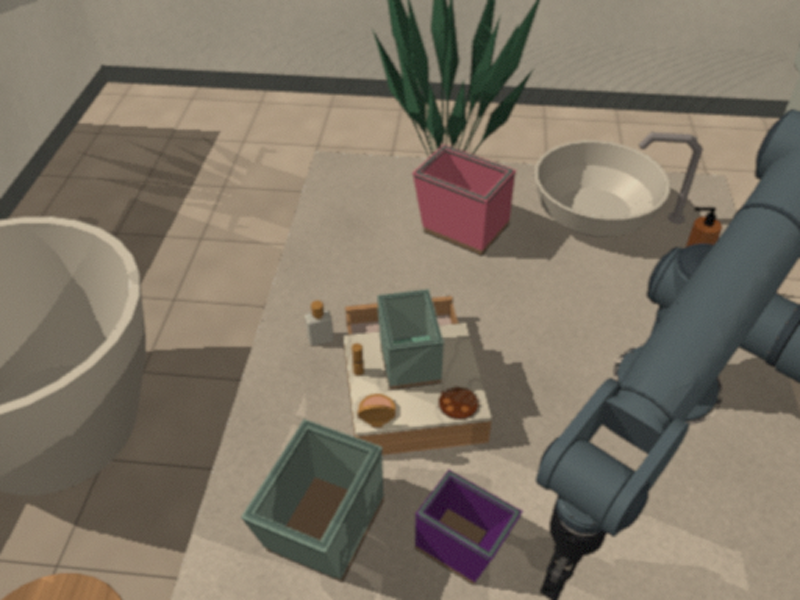

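View pics/wrist0.png

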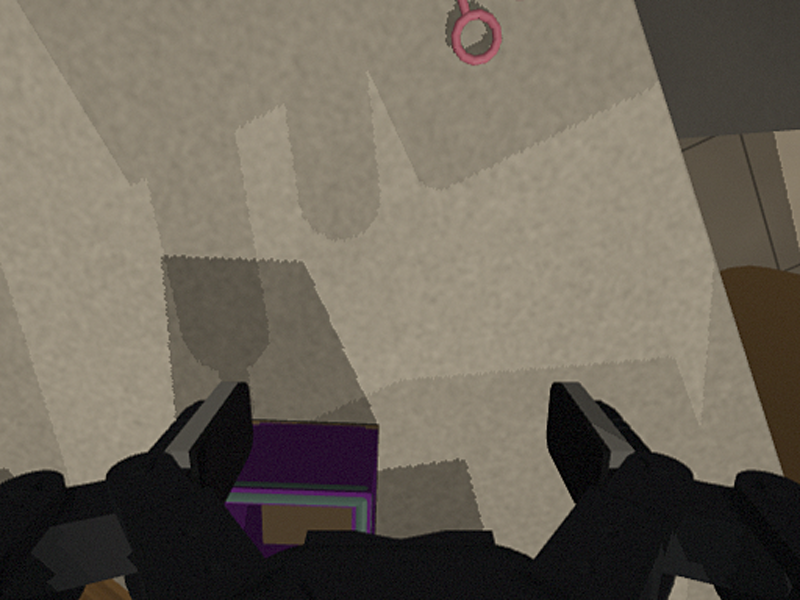

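The scene view shows the chest with the tub at about (365,250) and the knob at about (419,374). The side view has the tub at about (410,335). I'll enlarge both.

Run:
```python
from workcell import manip, optics
import cv2
for n,(x0,y0,w,h) in {"scene":(165,100,160,120),"side":(185,175,160,120)}.items():
    im=optics.snapshot(n); cv2.imwrite(f"pics/{n}_full.png",im[:,:,::-1])
    c=cv2.resize(im[y0:y0+h,x0:x0+w,::-1],(800,600),interpolation=cv2.INTER_CUBIC)
    cv2.imwrite(f"pics/{n}1.png",c)
```

```text
(no output)
```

View pics/scene1.png

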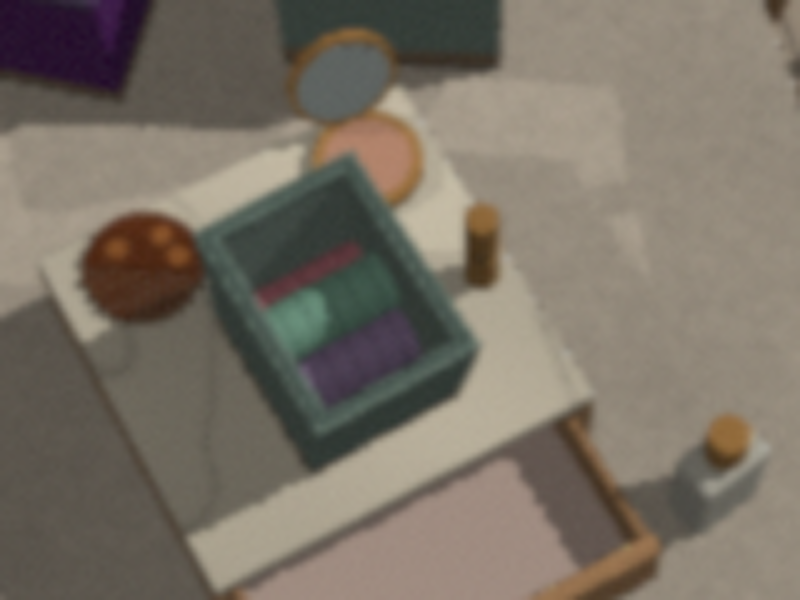

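View pics/side1.png

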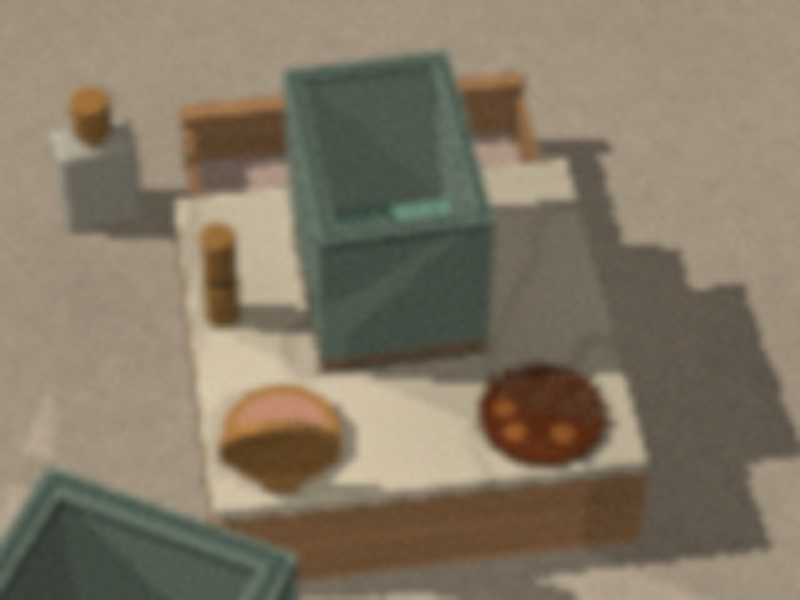

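```bash
cat > h.py <<'E'
import numpy as np
from workcell import manip, optics
from scipy.optimize import least_squares
def proj(p,c):
    q=(np.asarray(p)-c['eye'])@np.asarray(c['rotation'])
    return np.array([c['cx']+c['fx']*q[...,0]/-q[...,2], c['cy']-c['fy']*q[...,1]/-q[...,2]]).T
def ray(u,v,z,c):
    d=np.asarray(c['rotation'])@np.array([(u-c['cx'])/c['fx'],-(v-c['cy'])/c['fy'],-1.])
    return c['eye']+d*(z-c['eye'][2])/d[2]
def T(x,y,a,p):
    c,s=np.cos(a),np.sin(a); p=np.asarray(p,float)
    return np.stack([x+c*p[...,0]-s*p[...,1],y+s*p[...,0]+c*p[...,1],p[...,2]],-1)
C={n:optics.camera_params(n) for n in('scene','side')}
def cr(n,X,Y):
    x0,y0={'scene':(165,100),'side':(185,175)}[n]; return ((X+.5)/5-.5+x0,(Y+.5)/5-.5+y0)
E
python3 - <<'E'
from h import *
def fit(obs,x0,names=('x','y','a')):
    def f(v):
        return np.concatenate([proj(T(v[0],v[1],v[2],np.array(p)/1000+[0,0,zb]),C[n])-cr(n,*px) for n,p,px in obs]).ravel()
    r=least_squares(f,x0,loss='soft_l1'); print(np.round(r.x,4),np.degrees(r.x[2])); print(np.round(r.fun.reshape(-1,2),1).tolist()); return r.x
zb=0
ch=[('scene',(-135,-130,86),(217,592)),('scene',(135,-130,86),(592,400)),('scene',(135,130,86),(403,88)),('scene',(-135,130,86),(42,270)),
('side',(-135,130,86),(645,465)),('side',(135,130,86),(213,515)),('side',(135,-130,86),(178,200)),('side',(-135,-130,86),(570,160))]
c=fit(ch,[.55,.0,.0]); 
zb=.086
tb=[('scene',(-54,62,125),(200,232)),('scene',(54,62,125),(348,155)),('scene',(54,-89,125),(475,348)),('scene',(-54,-89,125),(318,432)),('scene',(-54,-62,0),(314,468)),
('side',(54,-89,125),(285,70)),('side',(-54,-89,125),(445,55)),('side',(-54,62,125),(490,222)),('side',(54,62,125),(313,242)),('side',(54,62,0),(322,367)),('side',(-54,62,0),(486,350))]
t=fit(tb,[.55,.03,.0])
k=ray((419.5*.64)-.5,374.5*.64-.5,.040,C['scene']); print('knob',k)
# in chest frame
def inv(v,p):
    d=np.array(p[:2])-v[:2]; cc,s=np.cos(v[2]),np.sin(v[2]); return np.array([cc*d[0]+s*d[1],-s*d[0]+cc*d[1]])
print('knob in chest',inv(c,k),'tub in chest',inv(c,t[:2]))
for nm,n,px,z in [('lip','scene',(481,280),.086),('lipside','side',(221,322),.086),('comb','scene',(142,267),.09),('comb side','side',(543,415),.09),('perf','scene',(728,437),.114),('perf','side',(90,95),.114)]:
    w=ray(*cr(n,*px),z,C[n]); print(nm,w,inv(c,w))
E
```

```text
[0.5474 0.1049 0.2342] 13.421498105659541
[[-1.0, -0.4], [0.7, -1.1], [-0.2, -1.2], [-1.3, -2.8], [0.8, -1.7], [-0.4, -2.1], [-0.2, -1.8], [-0.2, -1.5]]
[0.559  0.08   0.2582] 14.796558360894055
[[-1.1, -1.2], [1.4, -2.1], [1.5, -0.8], [-0.1, -0.2], [-0.7, 0.9], [-0.5, -1.0], [0.8, -1.7], [0.7, -0.7], [0.6, -0.6], [-0.6, 0.7], [0.1, -0.1]]
knob [ 0.61157422 -0.1553657   0.04      ]
knob in chest [ 0.00198114 -0.26803061] tub in chest [ 0.00545016 -0.02691908]
lip [0.66040286 0.10640413 0.086     ] [ 0.11023637 -0.02474377]
lipside [0.66285384 0.12061485 0.086     ] [ 0.11591889 -0.01149006]
comb [0.45116197 0.17168033 0.09      ] [-0.07813847  0.08731717]
comb side [0.45236501 0.17781391 0.09      ] [-0.0755446  0.093004 ]
perf [ 0.77429118 -0.05003493  0.114     ] [ 0.18470274 -0.20334525]
perf [ 0.77686805 -0.04761511  0.114     ] [ 0.1877709  -0.20158964]
```

{"api": "move_arm", "payload": {"targets": [{"ty": -20, "ay": 6.3, "gripper": 0}, {"ty": -20, "ay": 6.3}, {"ty": -20, "ay": 6.3}, {"ty": -20, "ay": 6.3}, {"ty": -20, "ay": 6.3}], "force": 50}}

```text
invalid input at $.targets[0]: expected keys tx, ty, tz, ax, ay, az, gripper
```

{"api": "move_arm", "payload": {"targets": [{"ty": -10, "ay": 6.3}, {"ty": -5, "ay": 6.3}, {"ty": 0, "ay": 6.3}, {"ty": 0}]}}

```text
invalid input at $.targets[0]: expected keys tx, ty, tz, ax, ay, az, gripper
```

```bash
cat >> h.py <<'E'
def st():
    o=manip.get_obs(); R=o['tcp_rot']; p=o['ee_pos']
    print('t',round(o['time_s'],2),'p',np.round(p,4),'zyaw',round(np.degrees(np.arctan2(R[1,2],R[0,2])),2),'ydir',np.round(R[:,1],3),'gap',round(o['finger_gap']*1e3,1),'F',np.round(o['force'],1),'q',np.round(o['joints'],2)); return o
def go(target):
    o=st(); print('tool delta mm',np.round(o['tcp_rot'].T@(np.asarray(target)-o['ee_pos'])*1e3,1))
E
python3 -c "
from h import *
go([.6115,-.1554,.22])"
```

```text
t 0.25 p [0.283  0.5849 0.2308] zyaw 64.17 ydir [-0.001 -0.001 -1.   ] gap 85.2 F [ 0.7 -0.5  0.4] q [ 0.95  0.25  1.56  0.    1.34 -0.17]
tool delta mm [ 618.2   11.1 -523.2]
```

{"api": "move_arm", "payload": {"targets": [{"tx": 0, "ty": -20, "tz": 0, "ax": 0, "ay": 6.3, "az": 0, "gripper": 0}, {"tx": 0, "ty": -20, "tz": 0, "ax": 0, "ay": 6.3, "az": 0, "gripper": 0}, {"tx": 0, "ty": -20, "tz": 0, "ax": 0, "ay": 6.3, "az": 0, "gripper": 0}, {"tx": 0, "ty": -20, "tz": 0, "ax": 0, "ay": 6.3, "az": 0, "gripper": 0}, {"tx": 0, "ty": -20, "tz": 0, "ax": 0, "ay": 6.3, "az": 0, "gripper": 0}], "force": 50}}

```text
time_s: 0.67
ee_pos: [0.2831, 0.5849, 0.3321]
tcp_rot: [[0.535, -0.0, 0.845], [-0.845, -0.0, 0.535], [0.0, -1.0, -0.0]]
force: [-0.1, 0.3, -0.2]
finger_gap: 0.0858
```

{"api": "move_arm", "payload": {"targets": [{"tx": 0, "ty": -20, "tz": 0, "ax": 0, "ay": 6.3, "az": 0, "gripper": 0}, {"tx": 0, "ty": 0, "tz": 0, "ax": 0, "ay": 6.3, "az": 0, "gripper": 0}, {"tx": 0, "ty": 0, "tz": 0, "ax": 0, "ay": 6.3, "az": 0, "gripper": 0}, {"tx": 0, "ty": 0, "tz": 0, "ax": 0, "ay": 0, "az": 0, "gripper": 0}]}}

```text
time_s: 1.0
ee_pos: [0.2832, 0.5851, 0.3517]
tcp_rot: [[0.236, 0.0, 0.972], [-0.972, 0.001, 0.236], [-0.0, -1.0, 0.0]]
force: [0.8, -0.9, 0.6]
finger_gap: 0.0857
```

```bash
python3 -c "
from h import *
go([.6115,-.1554,.30])"
```

```text
t 1.0 p [0.2832 0.5851 0.3517] zyaw 13.67 ydir [ 0.     0.001 -1.   ] gap 85.7 F [ 0.8 -0.9  0.6] q [ 0.95  0.18  1.42 -0.    1.54  0.71]
tool delta mm [797.1  51.4 143.9]
```

{"api": "move_arm", "payload": {"targets": [{"tx": 38, "ty": 0, "tz": 10, "ax": 0, "ay": 0, "az": 0, "gripper": 0}, {"tx": 38, "ty": 0, "tz": 10, "ax": 0, "ay": 0, "az": 0, "gripper": 0}, {"tx": 38, "ty": 0, "tz": 10, "ax": 0, "ay": 0, "az": 0, "gripper": 0}, {"tx": 38, "ty": 0, "tz": 10, "ax": 0, "ay": 0, "az": 0, "gripper": 0}, {"tx": 38, "ty": 0, "tz": 10, "ax": 0, "ay": 0, "az": 0, "gripper": 0}]}}

```text
time_s: 1.42
ee_pos: [0.3772, 0.4108, 0.3508]
tcp_rot: [[0.242, -0.001, 0.97], [-0.97, -0.0, 0.242], [0.0, -1.0, -0.001]]
force: [0.4, 0.1, 0.8]
finger_gap: 0.0856
```

{"api": "move_arm", "payload": {"targets": [{"tx": 38, "ty": 0, "tz": 10, "ax": 0, "ay": 0, "az": 0, "gripper": 0}, {"tx": 38, "ty": 0, "tz": 10, "ax": 0, "ay": 0, "az": 0, "gripper": 0}, {"tx": 38, "ty": 0, "tz": 10, "ax": 0, "ay": 0, "az": 0, "gripper": 0}, {"tx": 38, "ty": 0, "tz": 10, "ax": 0, "ay": 0, "az": 0, "gripper": 0}, {"tx": 0, "ty": 0, "tz": 0, "ax": 0, "ay": 0, "az": 0, "gripper": 0}]}}

```text
time_s: 1.83
ee_pos: [0.4545, 0.2693, 0.3508]
tcp_rot: [[0.234, 0.0, 0.972], [-0.972, -0.002, 0.234], [0.002, -1.0, -0.0]]
force: [0.2, 0.6, -1.0]
finger_gap: 0.0851
```

```bash
cat >> h.py <<'E'
import cv2,pickle
def wr(tag):
    c=optics.camera_params('wrist'); im=optics.snapshot('wrist'); pickle.dump(c,open(f'pics/{tag}.pkl','wb'))
    cv2.imwrite(f'pics/{tag}_raw.png',im[:,:,::-1]); cv2.imwrite(f'pics/{tag}.png',cv2.resize(im[:,:,::-1],(800,600),interpolation=cv2.INTER_CUBIC)); return c
E
python3 -c "
from h import *
st(); wr('w1')"
```

```text
t 1.83 p [0.4545 0.2693 0.3508] zyaw 13.54 ydir [ 0.    -0.002 -1.   ] gap 85.1 F [ 0.2  0.6 -1. ] q [ 0.32 -0.12  1.72 -0.    1.54  0.09]
```

View pics/w1.png

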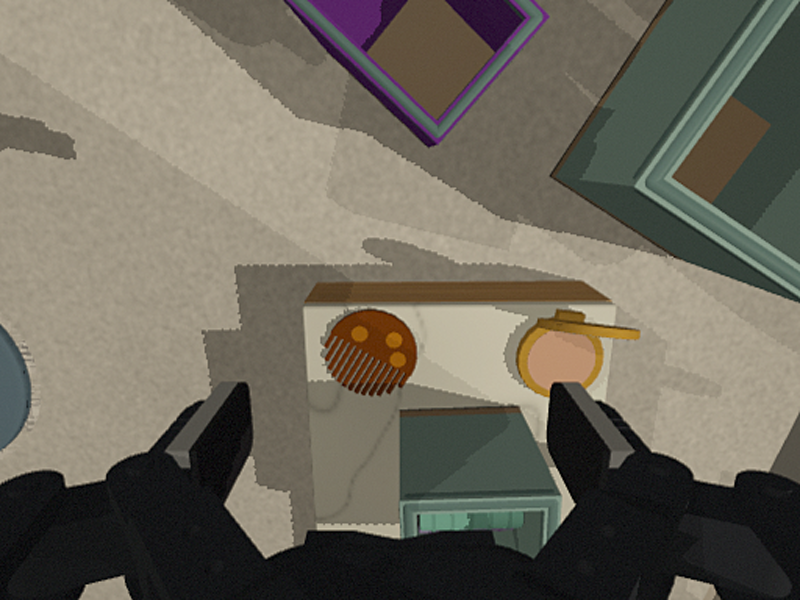

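```bash
cat > m.py <<'E'
from h import *
c=pickle.load(open('pics/w1.pkl','rb'))
def w8(X,Y,z): return ray((X+.5)*.64-.5,(Y+.5)*.64-.5,z,c)
P={'chBL':w8(304,306,.086),'chBR':w8(614,302,.086),'rimBL':w8(400,497,.211),'rimBR':w8(560,495,.211),'baseBL':w8(400,410,.086),'baseBR':w8(521,406,.086)}
for k,v in P.items(): print(k,np.round(v,4))
for a,b,L in [('chBL','chBR',.27),('rimBL','rimBR',.108),('baseBL','baseBR',.108)]:
    d=P[b]-P[a]; print(a,np.hypot(*d[:2]),np.degrees(np.arctan2(d[1],d[0])))
print('pred chest',T(.5474,.1049,.2342,np.array([[-.135,.130,.086],[.135,.130,.086]])))
print('pred tub',T(.559,.080,.2582,np.array([[-.054,.062,.211],[.054,.062,.211]])))
E
python3 m.py
```

```text
chBL [0.3863 0.1997 0.086 ]
chBR [0.6421 0.2648 0.086 ]
rimBL [0.4881 0.1261 0.211 ]
rimBR [0.591  0.1525 0.211 ]
baseBL [0.4889 0.123  0.086 ]
baseBR [0.5945 0.1525 0.086 ]
chBL 0.2639670256078191 14.275851355301754
rimBL 0.106295202774303 14.36472154978864
baseBL 0.10961495189406785 15.617563264199125
pred chest [[0.38591702 0.20002228 0.086     ]
 [0.6485461  0.2626798  0.086     ]]
pred tub [[0.49095892 0.12615638 0.211     ]
 [0.59537884 0.15373317 0.211     ]]
```

```bash
python3 -c "
from h import *
go([.635,-.2524,.28])"
```

```text
t 1.88 p [0.4533 0.2716 0.3508] zyaw 13.61 ydir [-0.001 -0.    -1.   ] gap 85.4 F [-1.1  0.4  0.3] q [ 0.33 -0.12  1.72 -0.    1.54  0.09]
tool delta mm [552.   70.9  53.3]
```

{"api": "move_arm", "payload": {"targets": [{"tx": 40, "ty": 0, "tz": 4, "ax": 0, "ay": 0, "az": 0, "gripper": 0}, {"tx": 40, "ty": 0, "tz": 4, "ax": 0, "ay": 0, "az": 0, "gripper": 0}, {"tx": 40, "ty": 0, "tz": 4, "ax": 0, "ay": 0, "az": 0, "gripper": 0}, {"tx": 40, "ty": 0, "tz": 4, "ax": 0, "ay": 0, "az": 0, "gripper": 0}, {"tx": 40, "ty": 0, "tz": 4, "ax": 0, "ay": 0, "az": 0, "gripper": 0}]}}

```text
time_s: 2.3
ee_pos: [0.519, 0.0842, 0.3511]
tcp_rot: [[0.242, -0.0, 0.97], [-0.97, 0.0, 0.242], [-0.0, -1.0, -0.0]]
force: [1.4, 1.0, -0.4]
finger_gap: 0.0856
```

{"api": "move_arm", "payload": {"targets": [{"tx": 40, "ty": 0, "tz": 4, "ax": 0, "ay": 0, "az": 0, "gripper": 0}, {"tx": 40, "ty": 0, "tz": 4, "ax": 0, "ay": 0, "az": 0, "gripper": 0}, {"tx": 40, "ty": 0, "tz": 4, "ax": 0, "ay": 0, "az": 0, "gripper": 0}, {"tx": 40, "ty": 0, "tz": 4, "ax": 0, "ay": 0, "az": 0, "gripper": 0}, {"tx": 40, "ty": 10, "tz": 4, "ax": 0, "ay": 0, "az": 0, "gripper": 0}]}}

```text
time_s: 2.72
ee_pos: [0.5874, -0.1057, 0.3432]
tcp_rot: [[0.242, 0.004, 0.97], [-0.97, -0.001, 0.242], [0.002, -1.0, 0.003]]
force: [1.0, 0.6, 0.9]
finger_gap: 0.0852
```

{"api": "move_arm", "payload": {"targets": [{"tx": 38, "ty": 15, "tz": 4, "ax": 0, "ay": 0, "az": 0, "gripper": 0}, {"tx": 38, "ty": 15, "tz": 4, "ax": 0, "ay": 0, "az": 0, "gripper": 0}, {"tx": 38, "ty": 15, "tz": 4, "ax": 0, "ay": 0, "az": 0, "gripper": 0}, {"tx": 38, "ty": 15, "tz": 1, "ax": 0, "ay": 0, "az": 0, "gripper": 0}, {"tx": 0, "ty": 0, "tz": 0, "ax": 0, "ay": 0, "az": 0, "gripper": 0}]}}

```text
time_s: 3.13
ee_pos: [0.6341, -0.2532, 0.275]
tcp_rot: [[0.236, -0.007, 0.972], [-0.972, 0.003, 0.236], [-0.004, -1.0, -0.006]]
force: [-0.7, 0.5, -0.6]
finger_gap: 0.0856
```

```bash
python3 -c "
from h import *
st(); wr('w2')"
```

```text
t 3.13 p [ 0.6341 -0.2532  0.275 ] zyaw 13.66 ydir [-0.007  0.003 -1.   ] gap 85.6 F [-0.7  0.5 -0.6] q [-0.55  0.29  1.42 -0.    1.44 -0.78]
```

View pics/w2.png

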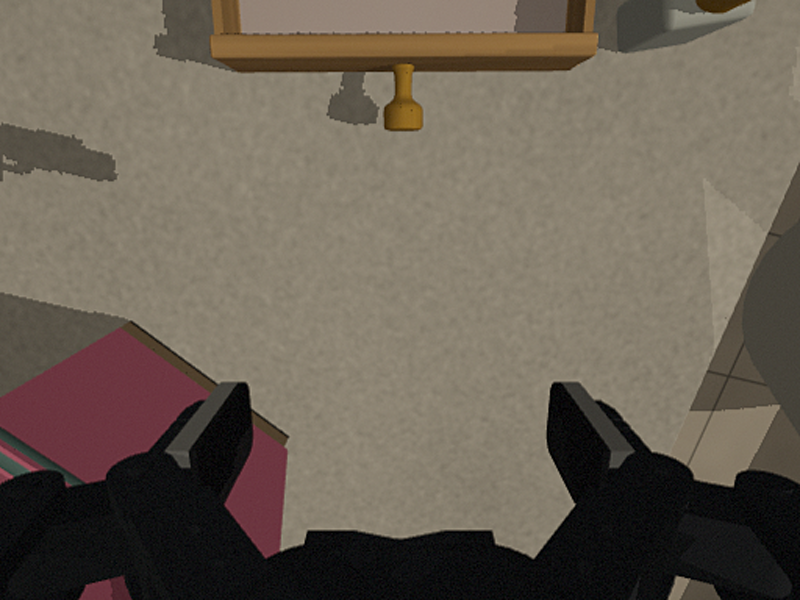

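Run:
```python
from h import *
c=pickle.load(open('pics/w2.pkl','rb'))
def w8(X,Y,z): return ray((X+.5)*.64-.5,(Y+.5)*.64-.5,z,c)
k=w8(404,115,.045); l=w8(384,117,.04); r=w8(423,117,.04)
print(k,np.linalg.norm(l-r), (l+r)/2)
a=w8(212,36,.068);b=w8(598,34,.068); d=b-a; print(np.linalg.norm(d),np.degrees(np.arctan2(d[1],d[0])))
k2=np.r_[k[:2],.030]; go(np.r_[k[:2],.20]); go(k2)
```

```text
[ 0.61122964 -0.15578859  0.045     ] 0.027834757637472212 [ 0.61111272 -0.15677107  0.04      ]
0.24484027167311606 13.807278184372686
t 3.18 p [ 0.6343 -0.2506  0.2769] zyaw 13.74 ydir [-0.006  0.003 -1.   ] gap 85.5 F [-0.2  2.2  0.3] q [-0.54  0.29  1.42  0.    1.44 -0.78]
tool delta mm [-97.2  77.3   0.4]
t 3.18 p [ 0.6343 -0.2506  0.2769] zyaw 13.74 ydir [-0.006  0.003 -1.   ] gap 85.5 F [-0.2  2.2  0.3] q [-0.54  0.29  1.42  0.    1.44 -0.78]
tool delta mm [-96.4 247.3   1.2]
```

{"api": "move_arm", "payload": {"targets": [{"tx": -30, "ty": 24, "tz": 0, "ax": 0, "ay": 0, "az": 0, "gripper": 0.3}, {"tx": -33, "ty": 25, "tz": 0, "ax": 0, "ay": 0, "az": 0, "gripper": 0.3}, {"tx": -33, "ty": 24, "tz": 1, "ax": 0, "ay": 0, "az": 0, "gripper": 0.3}, {"tx": 0, "ty": 38, "tz": 0, "ax": 0, "ay": 0, "az": 0, "gripper": 0.3}, {"tx": 0, "ty": 38, "tz": 0, "ax": 0, "ay": 0, "az": 0, "gripper": 0.3}]}}

```text
time_s: 3.6
ee_pos: [0.614, -0.1521, 0.1332]
tcp_rot: [[0.244, 0.004, 0.97], [-0.97, -0.001, 0.244], [0.002, -1.0, 0.003]]
force: [0.7, -0.4, -0.4]
finger_gap: 0.0597
```

{"api": "move_arm", "payload": {"targets": [{"tx": 0, "ty": 38, "tz": 0, "ax": 0, "ay": 0, "az": 0, "gripper": 0.3}, {"tx": 0, "ty": 32, "tz": 0, "ax": 0, "ay": 0, "az": 0, "gripper": 0.3}, {"tx": 0, "ty": 20, "tz": 0, "ax": 0, "ay": 0, "az": 0, "gripper": 0.3}, {"tx": 0, "ty": 14, "tz": 0, "ax": 0, "ay": 0, "az": 0, "gripper": 0.3}, {"tx": 0, "ty": 0, "tz": 0, "ax": 0, "ay": 0, "az": 0, "gripper": 0.3}]}}

```text
time_s: 4.02
ee_pos: [0.6112, -0.1534, 0.0254]
tcp_rot: [[0.241, -0.005, 0.971], [-0.971, 0.002, 0.241], [-0.004, -1.0, -0.004]]
force: [-0.5, 0.5, -0.2]
finger_gap: 0.0597
```

{"api": "move_arm", "payload": {"targets": [{"tx": 0, "ty": 0, "tz": 0, "ax": 0, "ay": 0, "az": 0, "gripper": 0.9}, {"tx": 0, "ty": 0, "tz": 0, "ax": 0, "ay": 0, "az": 0, "gripper": 0.9}, {"tx": 0, "ty": 0, "tz": 0, "ax": 0, "ay": 0, "az": 0, "gripper": 0.9}, {"tx": 0, "ty": 0, "tz": 0, "ax": 0, "ay": 0, "az": 0, "gripper": 0.9}], "force": 30}}

```text
time_s: 4.35
ee_pos: [0.6118, -0.1567, 0.0309]
tcp_rot: [[0.24, -0.005, 0.971], [-0.971, -0.002, 0.24], [0.001, -1.0, -0.005]]
force: [-11.6, -2.6, 10.7]
finger_gap: 0.0264
```

```bash
python3 -c "
from h import *
st(); wr('w3')"
```

```text
t 4.35 p [ 0.6118 -0.1567  0.0309] zyaw 13.86 ydir [-0.005 -0.002 -1.   ] gap 26.4 F [-11.6  -2.6  10.7] q [-0.43  0.45  1.7  -0.    1.   -0.67]
```

View pics/w3.png

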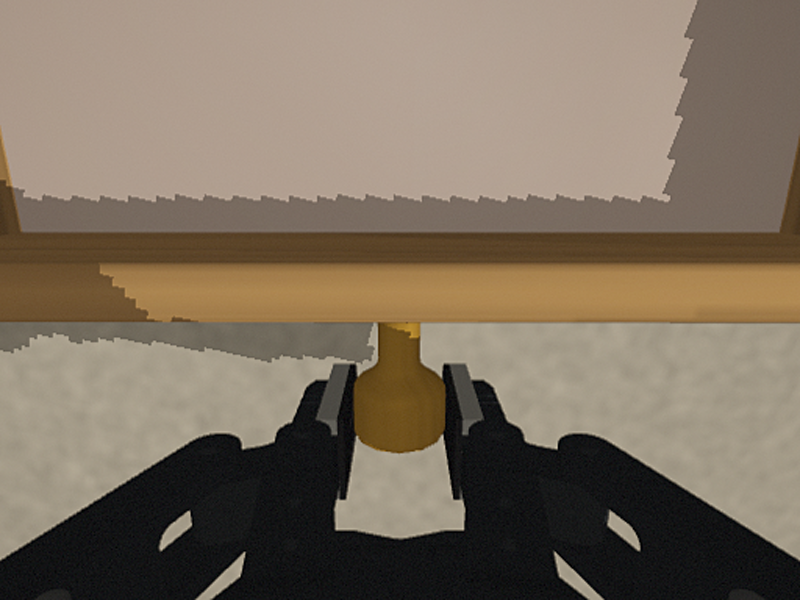

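{"api": "move_arm", "payload": {"targets": [{"tx": 8, "ty": -3, "tz": 0, "ax": 0, "ay": 0, "az": 0, "gripper": 0.9}, {"tx": 20, "ty": 0, "tz": 0, "ax": 0, "ay": 0, "az": 0, "gripper": 0.9}, {"tx": 22, "ty": 0, "tz": 0, "ax": 0, "ay": 0, "az": 0, "gripper": 0.9}, {"tx": 20, "ty": 0, "tz": 0, "ax": 0, "ay": 0, "az": 0, "gripper": 0.9}, {"tx": 15, "ty": 0, "tz": 0, "ax": 0, "ay": 0, "az": 0, "gripper": 0.9}]}}

```text
time_s: 4.82
ee_pos: [0.6321, -0.2391, 0.0311]
tcp_rot: [[0.238, -0.003, 0.971], [-0.971, 0.001, 0.238], [-0.002, -1.0, -0.003]]
force: [-4.7, 1.6, -4.2]
finger_gap: 0.0264
```

{"api": "move_arm", "payload": {"targets": [{"tx": 6, "ty": 0, "tz": 0, "ax": 0, "ay": 0, "az": 0, "gripper": 0.9}, {"tx": 5, "ty": 0, "tz": 0, "ax": 0, "ay": 0, "az": 0, "gripper": 0.9}, {"tx": 4, "ty": 0, "tz": 0, "ax": 0, "ay": 0, "az": 0, "gripper": 0.9}, {"tx": 4, "ty": 0, "tz": 0, "ax": 0, "ay": 0, "az": 0, "gripper": 0.9}, {"tx": 3, "ty": 0, "tz": 0, "ax": 0, "ay": 0, "az": 0, "gripper": 0.9}]}}

```text
time_s: 5.23
ee_pos: [0.6367, -0.2577, 0.031]
tcp_rot: [[0.238, -0.006, 0.971], [-0.971, 0.005, 0.238], [-0.006, -1.0, -0.004]]
force: [-10.4, 12.3, 4.5]
finger_gap: 0.0262
```

```bash
python3 -c "
from h import *
st()"
```

```text
t 5.23 p [ 0.6367 -0.2577  0.031 ] zyaw 13.77 ydir [-0.006  0.005 -1.   ] gap 26.2 F [-10.4  12.3   4.5] q [-0.55  0.56  1.54  0.    1.05 -0.79]
```

{"api": "move_arm", "payload": {"targets": [{"tx": 3, "ty": 0, "tz": 0, "ax": 0, "ay": 0, "az": 0, "gripper": 0.9}, {"tx": 0, "ty": 0, "tz": 0, "ax": 0, "ay": 0, "az": 0, "gripper": 0.9}, {"tx": 0, "ty": 0, "tz": 0, "ax": 0, "ay": 0, "az": 0, "gripper": 0.9}]}}

```text
time_s: 5.48
ee_pos: [0.6367, -0.2577, 0.031]
tcp_rot: [[0.239, -0.009, 0.971], [-0.971, 0.009, 0.239], [-0.011, -1.0, -0.006]]
force: [-12.3, 12.9, 6.0]
finger_gap: 0.0261
```

{"api": "move_arm", "payload": {"targets": [{"tx": -5, "ty": 0, "tz": 0, "ax": 0, "ay": 0, "az": 0, "gripper": 0.9}, {"tx": 0, "ty": 0, "tz": 0, "ax": 0, "ay": 0, "az": 0, "gripper": 0.3}, {"tx": 0, "ty": 0, "tz": 0, "ax": 0, "ay": 0, "az": 0, "gripper": 0.3}, {"tx": 0, "ty": 0, "tz": 0, "ax": 0, "ay": 0, "az": 0, "gripper": 0.3}, {"tx": 0, "ty": -15, "tz": 0, "ax": 0, "ay": 0, "az": 0, "gripper": 0.3}]}}

```text
time_s: 5.9
ee_pos: [0.6373, -0.257, 0.0449]
tcp_rot: [[0.238, -0.002, 0.971], [-0.971, 0.002, 0.238], [-0.002, -1.0, -0.002]]
force: [0.2, 0.5, -1.2]
finger_gap: 0.0596
```

{"api": "move_arm", "payload": {"targets": [{"tx": 0, "ty": -35, "tz": 0, "ax": 0, "ay": 0, "az": 0, "gripper": 0.3}, {"tx": 0, "ty": -40, "tz": 0, "ax": 0, "ay": 0, "az": 0, "gripper": 0.3}, {"tx": 0, "ty": -40, "tz": 0, "ax": 0, "ay": 0, "az": 0, "gripper": 0.3}, {"tx": 0, "ty": -40, "tz": 0, "ax": 0, "ay": 0, "az": 0, "gripper": 0.3}, {"tx": 0, "ty": -40, "tz": 0, "ax": 0, "ay": 0, "az": 0, "gripper": 0.3}]}}

```text
time_s: 6.32
ee_pos: [0.6384, -0.2579, 0.2458]
tcp_rot: [[0.238, 0.003, 0.971], [-0.971, -0.002, 0.238], [0.002, -1.0, 0.003]]
force: [0.1, 0.2, -0.4]
finger_gap: 0.0599
```

```bash
python3 -c "
from h import *
st(); wr('w4')"
```

```text
t 6.32 p [ 0.6384 -0.2579  0.2458] zyaw 13.76 ydir [ 0.003 -0.002 -1.   ] gap 59.9 F [ 0.1  0.2 -0.4] q [-0.55  0.32  1.44  0.    1.38 -0.79]
```

View pics/w4.png

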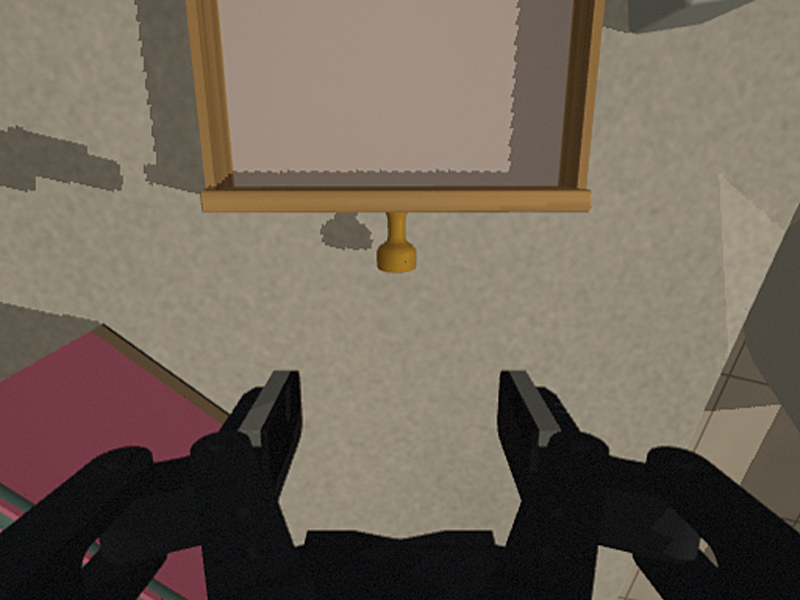

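```bash
python3 -c "
from h import *
go([.582,-.017,.36])"
```

```text
t 6.37 p [ 0.6421 -0.2599  0.2569] zyaw 13.78 ydir [ 0.017 -0.01  -1.   ] gap 59.8 F [ 2.2 -0.4  7.7] q [-0.55  0.31  1.43  0.    1.38 -0.79]
tool delta mm [-248.8 -106.5    0.9]
```

{"api": "move_arm", "payload": {"targets": [{"tx": -30, "ty": -28, "tz": 0, "ax": 0, "ay": -1, "az": 0, "gripper": 0.3}, {"tx": -32, "ty": -28, "tz": 0, "ax": 0, "ay": 0, "az": 0, "gripper": 0.3}, {"tx": -32, "ty": -26, "tz": 0, "ax": 0, "ay": 0, "az": 0, "gripper": 0.3}, {"tx": -32, "ty": -23, "tz": 0, "ax": 0, "ay": 0, "az": 0, "gripper": 0.3}, {"tx": -38, "ty": 0, "tz": 0, "ax": 0, "ay": 0, "az": 0, "gripper": 0.3}]}}

```text
time_s: 6.78
ee_pos: [0.5986, -0.0997, 0.3543]
tcp_rot: [[0.254, 0.013, 0.967], [-0.967, -0.005, 0.254], [0.008, -1.0, 0.011]]
force: [0.1, 1.2, 0.8]
finger_gap: 0.0599
```

{"api": "move_arm", "payload": {"targets": [{"tx": -38, "ty": 0, "tz": 0, "ax": 0, "ay": 0, "az": 0, "gripper": 0.3}, {"tx": -30, "ty": 0, "tz": 0, "ax": 0, "ay": 0, "az": 0, "gripper": 0.3}, {"tx": -15, "ty": 0, "tz": 0, "ax": 0, "ay": 0, "az": 0, "gripper": 0.3}, {"tx": 0, "ty": 0, "tz": 0, "ax": 0, "ay": 0, "az": 0, "gripper": 0.3}, {"tx": 0, "ty": 0, "tz": 0, "ax": 0, "ay": 0, "az": 0, "gripper": 0.3}]}}

```text
time_s: 7.2
ee_pos: [0.576, -0.0193, 0.3469]
tcp_rot: [[0.256, 0.002, 0.967], [-0.967, -0.001, 0.256], [0.001, -1.0, 0.002]]
force: [0.1, -0.9, -0.3]
finger_gap: 0.0598
```

```bash
python3 -c "
from h import *
st(); wr('w5')"
```

```text
t 7.2 p [ 0.576  -0.0193  0.3469] zyaw 14.83 ydir [ 0.002 -0.001 -1.   ] gap 59.8 F [ 0.1 -0.9 -0.3] q [-0.23 -0.    1.62 -0.    1.52 -0.49]
```

View pics/w5.png

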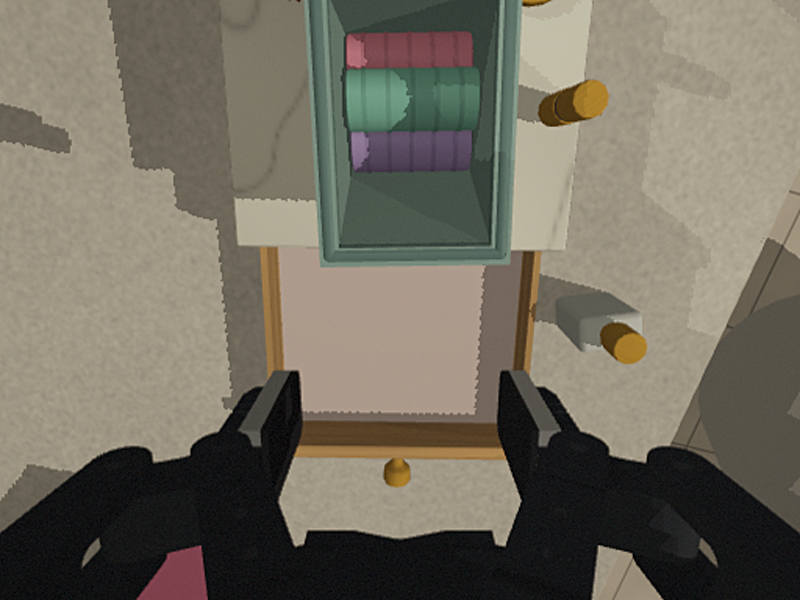

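Run:
```python
from h import *
c=pickle.load(open('pics/w5.pkl','rb'))
def w8(X,Y,z): return ray((X+.5)*.64-.5,(Y+.5)*.64-.5,z,c)
L=w8(322,265,.211);Rr=w8(510,264,.211);A=w8(307,10,.211)
print(L,Rr,A)
d=Rr-L; print('width',np.linalg.norm(d),'yaw',np.degrees(np.arctan2(d[1],d[0]))); e=A-L; print('sidewall yaw',np.degrees(np.arctan2(e[1],e[0]))-90)
a=np.radians(14.7);mid=(L+Rr)/2; ctr=mid[:2]+.089*np.array([-np.sin(a),np.cos(a)]); print('ctr',ctr)
f1=w8(237,246,.086);f2=w8(566,248,.086); d=f2-f1; print('chest front',f1,f2,np.linalg.norm(d),np.degrees(np.arctan2(d[1],d[0])))
print('inner wall', w8(331,100,.211)-w8(312,100,.211))
im=cv2.imread('pics/w5_raw.png'); cv2.imwrite('pics/w5c.png',cv2.resize(im[0:190,180:350],(680,760)[::1],interpolation=cv2.INTER_CUBIC)[:600])
```

```text
[ 0.52965128 -0.01994967  0.211     ] [0.63309368 0.00791566 0.211     ] [0.49475925 0.10472142 0.211     ]
width 0.10712986141011788 yaw 15.076468815800158
sidewall yaw 15.635483834069888
ctr [0.55878803 0.08006983]
chest front [ 0.44703396 -0.05259322  0.086     ] [0.70733891 0.01432609 0.086     ] 0.26876916056689476 14.417418690202004
inner wall [0.00957373 0.00252788 0.        ]
```

View pics/w5c.png

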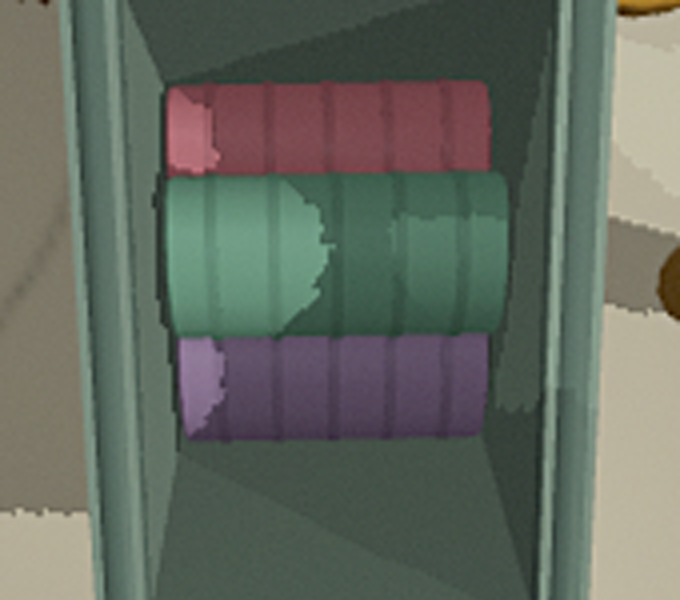

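{"api": "move_arm", "payload": {"targets": [{"tx": -10, "ty": 0, "tz": 0, "ax": 0, "ay": 0, "az": -6.4, "gripper": 0.3}, {"tx": -10, "ty": 0, "tz": 0, "ax": 0, "ay": 0, "az": -6.4, "gripper": 0.3}, {"tx": -10, "ty": 0, "tz": 0, "ax": 0, "ay": 0, "az": -6.4, "gripper": 0.3}, {"tx": -10, "ty": 0, "tz": 0, "ax": 0, "ay": 0, "az": -6.4, "gripper": 0.3}, {"tx": -10, "ty": 0, "tz": 0, "ax": 0, "ay": 0, "az": -6.4, "gripper": 0.3}]}}

```text
time_s: 7.67
ee_pos: [0.5644, 0.0262, 0.3364]
tcp_rot: [[0.212, 0.138, 0.967], [-0.818, -0.517, 0.253], [0.535, -0.845, 0.003]]
force: [1.1, 0.1, -1.2]
finger_gap: 0.0598
```

{"api": "move_arm", "payload": {"targets": [{"tx": 0, "ty": 0, "tz": 0, "ax": 0, "ay": 0, "az": 0, "gripper": 0.3}, {"tx": 0, "ty": 0, "tz": 0, "ax": 0, "ay": 0, "az": 0, "gripper": 0.3}]}}

```text
time_s: 7.83
ee_pos: [0.5634, 0.0273, 0.3336]
tcp_rot: [[0.218, 0.133, 0.967], [-0.82, -0.512, 0.256], [0.529, -0.849, -0.002]]
force: [-0.5, -0.5, -0.2]
finger_gap: 0.0598
```

```bash
cat >> h.py <<'E'
TUB=(.5588,.0801,np.radians(14.9))
def grip(y=.008,d=.112,phi=32,back=0.):
    g=T(*TUB,np.array([-.0485,y,.086+d])); a=TUB[2]; s,c=np.sin(np.radians(phi)),np.cos(np.radians(phi))
    yd=np.array([np.sin(a)*s,-np.cos(a)*s,-c]); return g+(.019-back)*yd
E
python3 -c "
from h import *
go(grip(back=.09)); go(grip())"
```

```text
t 7.83 p [0.5634 0.0273 0.3336] zyaw 14.82 ydir [ 0.133 -0.512 -0.849] gap 59.8 F [-0.5 -0.5 -0.2] q [ 0.08 -0.03  1.74 -0.56  1.36 -0.08]
tool delta mm [-123.    12.4  -39.3]
t 7.83 p [0.5634 0.0273 0.3336] zyaw 14.82 ydir [ 0.133 -0.512 -0.849] gap 59.8 F [-0.5 -0.5 -0.2] q [ 0.08 -0.03  1.74 -0.56  1.36 -0.08]
tool delta mm [-122.8  102.4  -39.1]
```

{"api": "move_arm", "payload": {"targets": [{"tx": -32, "ty": 0, "tz": -10, "ax": 0, "ay": 0, "az": 0, "gripper": 0.3}, {"tx": -32, "ty": 0, "tz": -10, "ax": 0, "ay": 0, "az": 0, "gripper": 0.3}, {"tx": -32, "ty": 4, "tz": -10, "ax": 0, "ay": 0, "az": 0, "gripper": 0.3}, {"tx": -27, "ty": 8, "tz": -9, "ax": 0, "ay": 0, "az": 0, "gripper": 0.3}, {"tx": 0, "ty": 0, "tz": 0, "ax": 0, "ay": 0, "az": 0, "gripper": 0.4}]}}

```text
time_s: 8.25
ee_pos: [0.4983, 0.1121, 0.2554]
tcp_rot: [[0.22, 0.128, 0.967], [-0.82, -0.512, 0.255], [0.528, -0.849, -0.007]]
force: [-0.4, -0.0, -1.7]
finger_gap: 0.0521
```

```bash
python3 -c "
from h import *
go(grip()); wr('w6')"
```

```text
t 8.25 p [0.4983 0.1121 0.2554] zyaw 14.75 ydir [ 0.128 -0.512 -0.849] gap 52.1 F [-0.4 -0.  -1.7] q [ 0.26 -0.04  1.89 -0.57  1.34  0.15]
tool delta mm [ 2.4 88.   2.4]
```

View pics/w6.png

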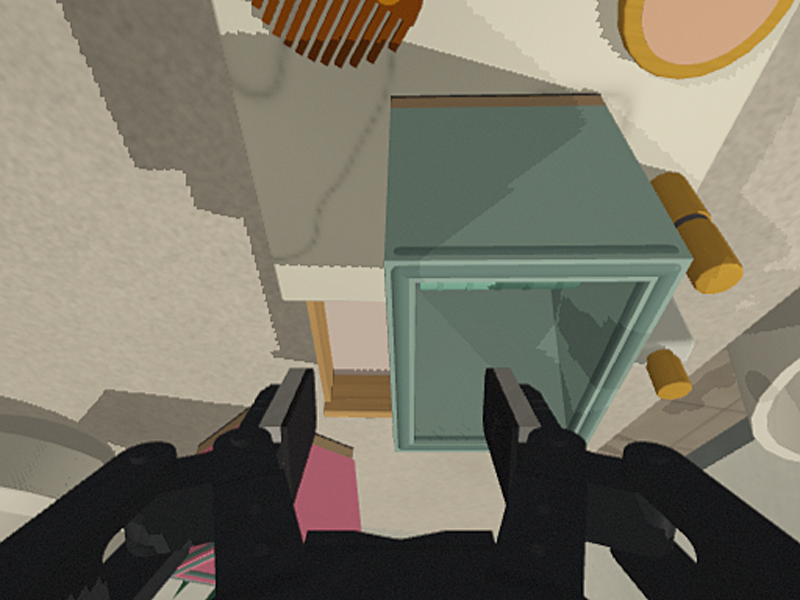

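Run:
```python
from h import *
c=pickle.load(open('pics/w6.pkl','rb'))
def w8(X,Y,z): return ray((X+.5)*.64-.5,(Y+.5)*.64-.5,z,c)
a=TUB[2]
def tub(p): d=p[:2]-np.array(TUB[:2]); return np.round([np.cos(a)*d[0]+np.sin(a)*d[1],-np.sin(a)*d[0]+np.cos(a)*d[1]],4)
for n,x,y,z in [('rimBL',386,261,.211),('rimBR',691,261,.211),('rimFL',396,450,.211),('inner mid',411,340,.211),('outer mid',390,340,.211),('baseBL',392,97,.086),('baseBR',600,96,.086)]: print(n,tub(w8(x,y,z)))
o=manip.get_obs(); print('tcp',tub(o['ee_pos']))
go(grip())
```

```text
rimBL [-0.0564  0.0594]
rimBR [0.0511 0.0598]
rimFL [-0.0541 -0.0892]
inner mid [-0.0469  0.0139]
outer mid [-0.0558  0.0138]
baseBL [-0.0565  0.0593]
baseBR [0.0518 0.0599]
tcp [-0.0486  0.0451]
t 8.3 p [0.5002 0.1112 0.2579] zyaw 14.74 ydir [ 0.132 -0.513 -0.848] gap 51.7 F [ 0.3 -0.6  1.2] q [ 0.26 -0.04  1.89 -0.57  1.34  0.15]
tool delta mm [-0.2 89.4  0.5]
```

{"api": "move_arm", "payload": {"targets": [{"tx": 0, "ty": 25, "tz": 0, "ax": 0, "ay": 0, "az": 0, "gripper": 0.4}, {"tx": 0, "ty": 25, "tz": 0, "ax": 0, "ay": 0, "az": 0, "gripper": 0.4}, {"tx": 0, "ty": 20, "tz": 0, "ax": 0, "ay": 0, "az": 0, "gripper": 0.4}, {"tx": 0, "ty": 12, "tz": 0, "ax": 0, "ay": 0, "az": 0, "gripper": 0.4}, {"tx": 0, "ty": 0, "tz": 0, "ax": 0, "ay": 0, "az": 0, "gripper": 0.5}]}}

```text
time_s: 8.72
ee_pos: [0.5122, 0.0674, 0.189]
tcp_rot: [[0.214, 0.131, 0.968], [-0.821, -0.513, 0.251], [0.53, -0.848, -0.002]]
force: [-0.7, 0.1, -0.7]
finger_gap: 0.0432
```

{"api": "move_arm", "payload": {"targets": [{"tx": 0, "ty": 0, "tz": 0, "ax": 0, "ay": 0, "az": 0, "gripper": 0.55}]}}

```text
time_s: 8.8
ee_pos: [0.513, 0.0688, 0.1911]
tcp_rot: [[0.214, 0.135, 0.968], [-0.821, -0.513, 0.253], [0.53, -0.848, 0.001]]
force: [-0.5, -0.1, 0.7]
finger_gap: 0.0384
```

```bash
python3 -c "
from h import *
go(grip()); wr('w7')"
```

```text
t 8.8 p [0.513  0.0688 0.1911] zyaw 14.64 ydir [ 0.135 -0.513 -0.848] gap 38.4 F [-0.5 -0.1  0.7] q [ 0.18  0.02  1.95 -0.61  1.18  0.16]
tool delta mm [-2.3  9.3 -1.3]
```

View pics/w7.png

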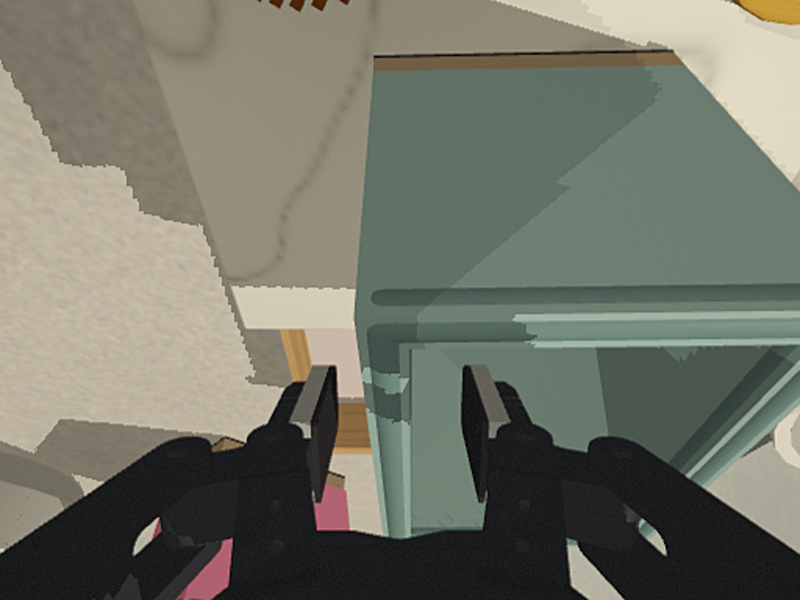

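{"api": "move_arm", "payload": {"targets": [{"tx": -2, "ty": 5, "tz": -2.5, "ax": 0, "ay": 0, "az": 0, "gripper": 0.55}, {"tx": 0, "ty": 3, "tz": 0, "ax": 0, "ay": 0, "az": 0, "gripper": 0.6}, {"tx": 0, "ty": 0, "tz": 0, "ax": 0, "ay": 0, "az": 0, "gripper": 0.65}, {"tx": 0, "ty": 0, "tz": 0, "ax": 0, "ay": 0, "az": 0, "gripper": 0.7}, {"tx": 0, "ty": 0, "tz": 0, "ax": 0, "ay": 0, "az": 0, "gripper": 0.75}]}}

```text
time_s: 9.27
ee_pos: [0.5102, 0.0671, 0.1823]
tcp_rot: [[0.216, 0.136, 0.967], [-0.82, -0.512, 0.255], [0.53, -0.848, 0.0]]
force: [-0.6, 0.2, 0.4]
finger_gap: 0.0212
```

```bash
python3 -c "
from h import *
go(grip()); wr('w8')"
```

```text
t 9.27 p [0.5102 0.0671 0.1823] zyaw 14.8 ydir [ 0.136 -0.512 -0.848] gap 21.2 F [-0.6  0.2  0.4] q [ 0.17  0.03  1.97 -0.61  1.17  0.17]
tool delta mm [1.5 1.4 1.8]
```

View pics/w8.png

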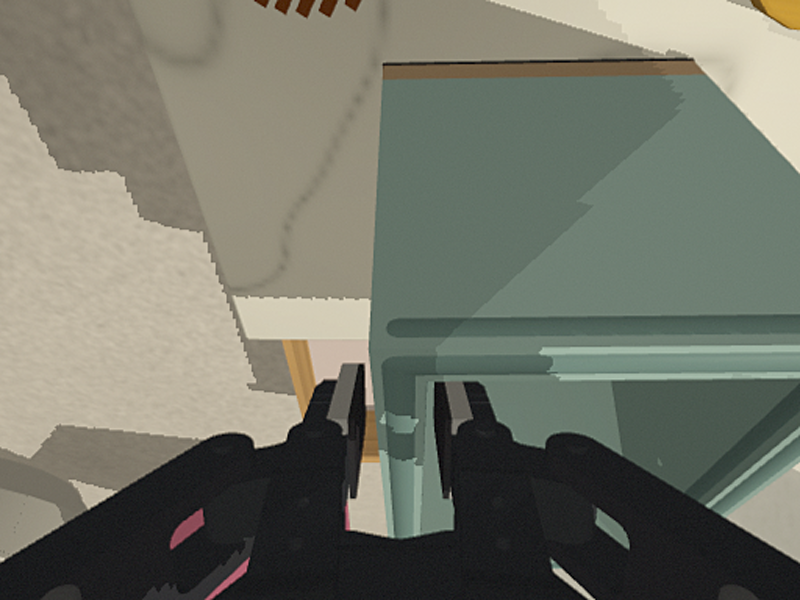

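{"api": "move_arm", "payload": {"targets": [{"tx": 0, "ty": 0, "tz": 0, "ax": 0, "ay": 0, "az": 0, "gripper": 0.85}, {"tx": 0, "ty": 0, "tz": 0, "ax": 0, "ay": 0, "az": 0, "gripper": 0.95}, {"tx": 0, "ty": 0, "tz": 0, "ax": 0, "ay": 0, "az": 0, "gripper": 1}, {"tx": 0, "ty": 0, "tz": 0, "ax": 0, "ay": 0, "az": 0, "gripper": 1}], "force": 60}}

```text
time_s: 9.65
ee_pos: [0.5107, 0.0674, 0.1824]
tcp_rot: [[0.217, 0.137, 0.967], [-0.82, -0.511, 0.256], [0.53, -0.848, 0.002]]
force: [2.0, 3.7, -0.7]
finger_gap: 0.0102
```

Run:
```python
from h import *
o=st()
def r(): return
E_=T(*TUB,np.array([0,-.062,.086]))
R=o['tcp_rot']; rr=R.T@(E_-o['ee_pos'])*1e3; print('pivot in tool',rr)
from scipy.spatial.transform import Rotation as Q
for d in (1.5,2,2.5):
    q=Q.from_rotvec([0,0,np.radians(d)]).as_matrix(); print(d,np.round((rr-q@rr)[:2],2))
```

```text
t 9.65 p [0.5107 0.0674 0.1824] zyaw 14.86 ydir [ 0.137 -0.511 -0.848] gap 10.2 F [ 2.   3.7 -0.7] q [ 0.17  0.03  1.97 -0.61  1.17  0.17]
pivot in tool [  1.5418111  114.70622476  49.61300571]
1.5 [ 3. -0.]
2 [4.   0.02]
2.5 [5.   0.04]
```

{"api": "move_arm", "payload": {"targets": [{"tx": 1, "ty": 0, "tz": 0, "ax": 0, "ay": 0, "az": 0.5, "gripper": 1}, {"tx": 2, "ty": 0, "tz": 0, "ax": 0, "ay": 0, "az": 1, "gripper": 1}, {"tx": 3, "ty": 0, "tz": 0, "ax": 0, "ay": 0, "az": 1.5, "gripper": 1}, {"tx": 4, "ty": 0, "tz": 0, "ax": 0, "ay": 0, "az": 2, "gripper": 1}, {"tx": 4, "ty": 0, "tz": 0, "ax": 0, "ay": 0, "az": 2, "gripper": 1}]}}

```text
time_s: 10.07
ee_pos: [0.5137, 0.0557, 0.1891]
tcp_rot: [[0.232, 0.11, 0.966], [-0.877, -0.406, 0.257], [0.421, -0.907, 0.002]]
force: [3.7, 4.1, -1.2]
finger_gap: 0.0102
```

```bash
cat >> h.py <<'E'
def snap(n,tag,box=None):
    im=optics.snapshot(n)[:,:,::-1]
    if box: x,y,w,h=box; im=im[y:y+h,x:x+w]
    k=min(800/im.shape[1],600/im.shape[0]); cv2.imwrite(f'pics/{tag}.png',cv2.resize(im,None,fx=k,fy=k,interpolation=cv2.INTER_CUBIC))
def piv():
    o=st(); R=o['tcp_rot']; E_=o['ee_pos']+R@np.array([1.5,114.7,49.6])*1e-3
    tilt=np.degrees(np.arctan2(R[2,0],-R[2,1])); print('tool tilt',-tilt,'tub tilt',32-tilt,'pivot est',np.round(E_,4),'ref',np.round(T(*TUB,np.array([0,-.062,.086])),4))
E
python3 - <<'E'
from h import *
piv(); snap('side','s2',(185,150,160,120))
E
```

```text
t 10.07 p [0.5137 0.0557 0.1891] zyaw 14.87 ydir [ 0.11  -0.406 -0.907] gap 10.2 F [ 3.7  4.1 -1.2] q [ 0.09 -0.01  1.96 -0.47  1.15  0.02]
tool tilt -24.870904813981674 tub tilt 7.129095186018326 pivot est [0.5746 0.0205 0.0858] ref [0.5747 0.0202 0.086 ]
```

View pics/s2.png

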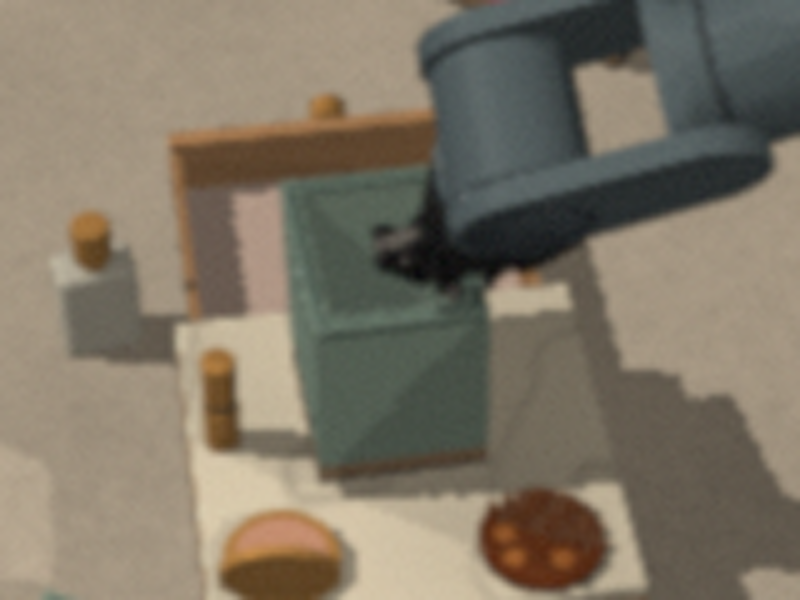

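{"api": "move_arm", "payload": {"targets": [{"tx": 4, "ty": 0, "tz": 0, "ax": 0, "ay": 0, "az": 2, "gripper": 1}, {"tx": 4, "ty": 0, "tz": 0, "ax": 0, "ay": 0, "az": 2, "gripper": 1}, {"tx": 4, "ty": 0, "tz": 0, "ax": 0, "ay": 0, "az": 2, "gripper": 1}, {"tx": 4, "ty": 0, "tz": 0, "ax": 0, "ay": 0, "az": 2, "gripper": 1}, {"tx": 4, "ty": 0, "tz": 0, "ax": 0, "ay": 0, "az": 2, "gripper": 1}]}}

```text
time_s: 10.53
ee_pos: [0.5183, 0.0374, 0.1964]
tcp_rot: [[0.246, 0.067, 0.967], [-0.935, -0.248, 0.255], [0.257, -0.966, 0.002]]
force: [3.0, 3.5, -1.1]
finger_gap: 0.0102
```

{"api": "move_arm", "payload": {"targets": [{"tx": 4, "ty": 0, "tz": 0, "ax": 0, "ay": 0, "az": 2, "gripper": 1}, {"tx": 4, "ty": 0, "tz": 0, "ax": 0, "ay": 0, "az": 2, "gripper": 1}, {"tx": 4, "ty": 0, "tz": 0, "ax": 0, "ay": 0, "az": 2, "gripper": 1}, {"tx": 4, "ty": 0, "tz": 0, "ax": 0, "ay": 0, "az": 2, "gripper": 1}, {"tx": 4, "ty": 0, "tz": 0, "ax": 0, "ay": 0, "az": 2, "gripper": 1}]}}

```text
time_s: 10.95
ee_pos: [0.5234, 0.0184, 0.2002]
tcp_rot: [[0.254, 0.023, 0.967], [-0.964, -0.082, 0.255], [0.085, -0.996, 0.001]]
force: [2.8, 3.0, -0.6]
finger_gap: 0.0103
```

Run:
```python
from h import *
piv(); snap('side','s3',(185,150,160,120)); snap('scene','c3',(165,100,160,120))
```

```text
t 10.95 p [0.5234 0.0184 0.2002] zyaw 14.75 ydir [ 0.023 -0.082 -0.996] gap 10.3 F [ 2.8  3.  -0.6] q [-0.14 -0.03  1.92 -0.08  1.22 -0.37]
tool tilt -4.901284203604345 tub tilt 27.098715796395656 pivot est [0.5744 0.0201 0.0862] ref [0.5747 0.0202 0.086 ]
```

View pics/s3.png

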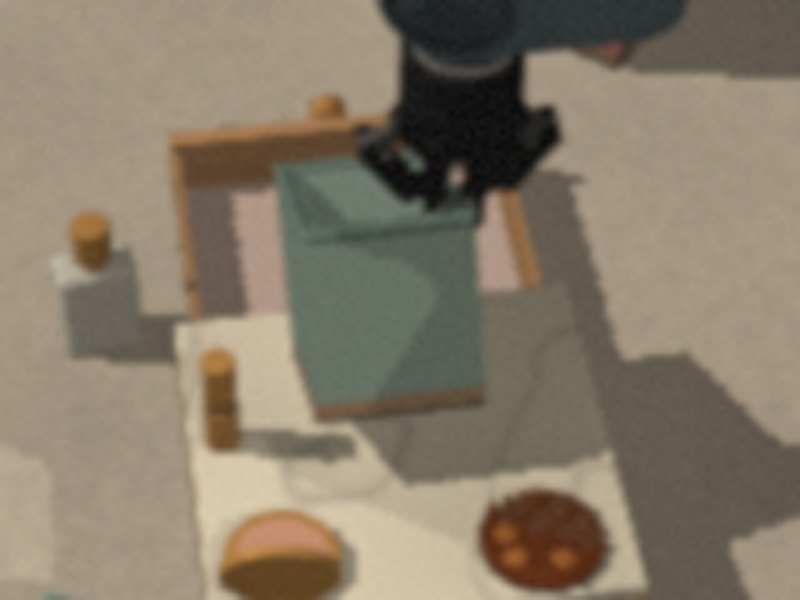

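View pics/c3.png

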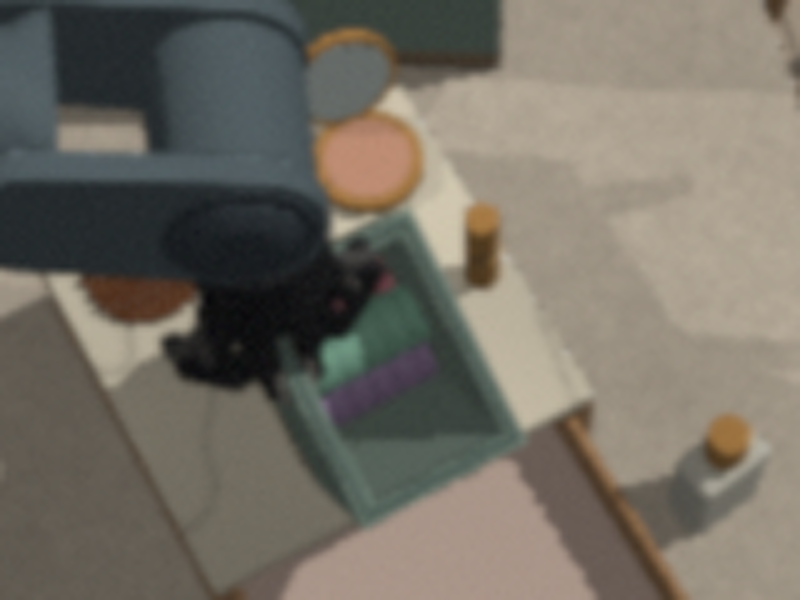

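{"api": "move_arm", "payload": {"targets": [{"tx": 4, "ty": 0, "tz": 0, "ax": 0, "ay": 0, "az": 2, "gripper": 1}, {"tx": 4, "ty": 0, "tz": 0, "ax": 0, "ay": 0, "az": 2, "gripper": 1}, {"tx": 4, "ty": 0, "tz": 0, "ax": 0, "ay": 0, "az": 2, "gripper": 1}, {"tx": 4, "ty": 0, "tz": 0, "ax": 0, "ay": 0, "az": 2, "gripper": 1}, {"tx": 4, "ty": 0, "tz": 0, "ax": 0, "ay": 0, "az": 2, "gripper": 1}]}}

```text
time_s: 11.47
ee_pos: [0.5284, -0.0011, 0.2007]
tcp_rot: [[0.253, -0.021, 0.967], [-0.963, 0.085, 0.254], [-0.087, -0.996, 0.001]]
force: [3.9, 2.1, -0.1]
finger_gap: 0.0098
```

{"api": "move_arm", "payload": {"targets": [{"tx": 4, "ty": 0, "tz": 0, "ax": 0, "ay": 0, "az": 2, "gripper": 1}, {"tx": 4, "ty": 0, "tz": 0, "ax": 0, "ay": 0, "az": 2, "gripper": 1}, {"tx": 4, "ty": 0, "tz": 0, "ax": 0, "ay": 0, "az": 2, "gripper": 1}, {"tx": 4, "ty": 0, "tz": 0, "ax": 0, "ay": 0, "az": 2, "gripper": 1}, {"tx": 4, "ty": 0, "tz": 0, "ax": 0, "ay": 0, "az": 2, "gripper": 1}]}}

```text
time_s: 11.88
ee_pos: [0.5335, -0.0203, 0.1976]
tcp_rot: [[0.245, -0.065, 0.967], [-0.934, 0.251, 0.254], [-0.259, -0.966, 0.001]]
force: [3.0, 1.5, 1.5]
finger_gap: 0.0102
```

Run:
```python
from h import *
piv(); snap('scene','c4',(165,100,160,120)); snap('side','s4',(185,150,160,120))
```

```text
t 11.88 p [ 0.5335 -0.0203  0.1976] zyaw 14.72 ydir [-0.065  0.251 -0.966] gap 10.2 F [3.  1.5 1.5] q [-0.36  0.07  1.83  0.22  1.39 -0.67]
tool tilt 15.017165647408138 tub tilt 47.017165647408135 pivot est [0.5744 0.0197 0.0865] ref [0.5747 0.0202 0.086 ]
```

View pics/c4.png

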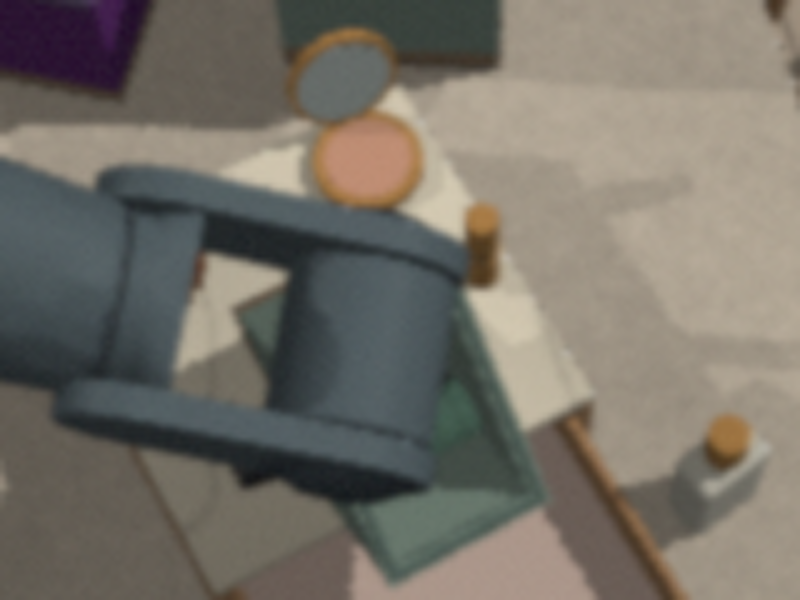

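View pics/s4.png

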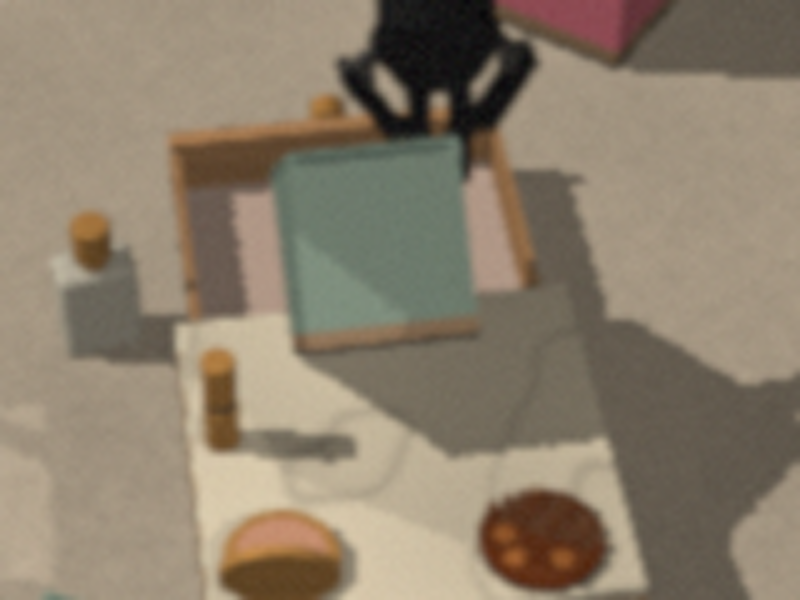

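{"api": "move_arm", "payload": {"targets": [{"tx": 4, "ty": 0, "tz": 0, "ax": 0, "ay": 0, "az": 2, "gripper": 1}, {"tx": 4, "ty": 0, "tz": 0, "ax": 0, "ay": 0, "az": 2, "gripper": 1}, {"tx": 4, "ty": 0, "tz": 0, "ax": 0, "ay": 0, "az": 2, "gripper": 1}, {"tx": 4, "ty": 0, "tz": 0, "ax": 0, "ay": 0, "az": 2, "gripper": 1}, {"tx": 4, "ty": 0, "tz": 0, "ax": 0, "ay": 0, "az": 2, "gripper": 1}]}}

```text
time_s: 12.4
ee_pos: [0.5383, -0.0392, 0.1909]
tcp_rot: [[0.23, -0.107, 0.967], [-0.875, 0.412, 0.254], [-0.425, -0.905, 0.001]]
force: [4.1, -0.8, 3.4]
finger_gap: 0.0106
```

{"api": "move_arm", "payload": {"targets": [{"tx": 4, "ty": 0, "tz": 0, "ax": 0, "ay": 0, "az": 2, "gripper": 1}, {"tx": 4, "ty": 0, "tz": 0, "ax": 0, "ay": 0, "az": 2, "gripper": 1}, {"tx": 3, "ty": 0, "tz": 0, "ax": 0, "ay": 0, "az": 1.5, "gripper": 1}, {"tx": 3, "ty": 0, "tz": 0, "ax": 0, "ay": 0, "az": 1.5, "gripper": 1}, {"tx": 3, "ty": 0, "tz": 0, "ax": 0, "ay": 0, "az": 1.5, "gripper": 1}]}}

```text
time_s: 12.82
ee_pos: [0.5421, -0.0538, 0.1828]
tcp_rot: [[0.212, -0.14, 0.967], [-0.805, 0.537, 0.254], [-0.555, -0.832, 0.001]]
force: [4.3, -2.2, 4.6]
finger_gap: 0.0105
```

Run:
```python
from h import *
piv()
```

```text
t 12.82 p [ 0.5421 -0.0538  0.1828] zyaw 14.72 ydir [-0.14   0.537 -0.832] gap 10.5 F [ 4.3 -2.2  4.6] q [-0.5   0.25  1.73  0.41  1.59 -0.84]
tool tilt 33.67940075907656 tub tilt 65.67940075907656 pivot est [0.5743 0.0192 0.0865] ref [0.5747 0.0202 0.086 ]
```

{"api": "move_arm", "payload": {"targets": [{"tx": 4, "ty": 0, "tz": 0, "ax": 0, "ay": 0, "az": 2, "gripper": 1}, {"tx": 4, "ty": 0, "tz": 0, "ax": 0, "ay": 0, "az": 2, "gripper": 1}, {"tx": 4, "ty": 0, "tz": 0, "ax": 0, "ay": 0, "az": 2, "gripper": 1}, {"tx": 4, "ty": 0, "tz": 0, "ax": 0, "ay": 0, "az": 2, "gripper": 1}, {"tx": 4, "ty": 0, "tz": 0, "ax": 0, "ay": 0, "az": 2, "gripper": 1}]}}

```text
time_s: 13.23
ee_pos: [0.5462, -0.0693, 0.1705]
tcp_rot: [[0.184, -0.174, 0.967], [-0.699, 0.669, 0.254], [-0.691, -0.723, 0.001]]
force: [5.7, -3.9, 4.7]
finger_gap: 0.0104
```

{"api": "move_arm", "payload": {"targets": [{"tx": 0, "ty": 0, "tz": 0, "ax": 0, "ay": 0, "az": 0, "gripper": 1}, {"tx": 0, "ty": 0, "tz": 0, "ax": 0, "ay": 0, "az": 0, "gripper": 1}, {"tx": 0, "ty": 0, "tz": 0, "ax": 0, "ay": 0, "az": 0, "gripper": 1}, {"tx": 0, "ty": 0, "tz": 0, "ax": 0, "ay": 0, "az": 0, "gripper": 1}, {"tx": 0, "ty": 0, "tz": 0, "ax": 0, "ay": 0, "az": 0, "gripper": 1}]}}

```text
time_s: 13.65
ee_pos: [0.5459, -0.0696, 0.1701]
tcp_rot: [[0.184, -0.174, 0.967], [-0.701, 0.667, 0.253], [-0.689, -0.725, 0.0]]
force: [4.5, -4.5, 3.0]
finger_gap: 0.01
```

Run:
```python
from h import *
piv(); snap('scene','c5',(165,100,160,120)); snap('side','s5',(185,150,160,120))
```

```text
t 13.65 p [ 0.5459 -0.0696  0.1701] zyaw 14.66 ydir [-0.174  0.667 -0.725] gap 10.0 F [ 4.5 -4.5  3. ] q [-0.56  0.36  1.67  0.49  1.7  -0.91]
tool tilt 43.54947381547091 tub tilt 75.54947381547092 pivot est [0.5742 0.0184 0.0859] ref [0.5747 0.0202 0.086 ]
```

View pics/c5.png

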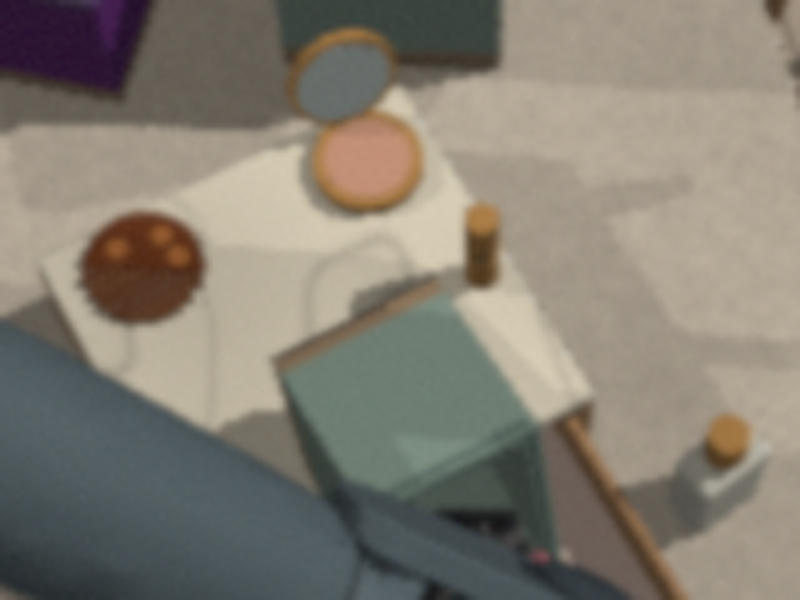

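View pics/s5.png

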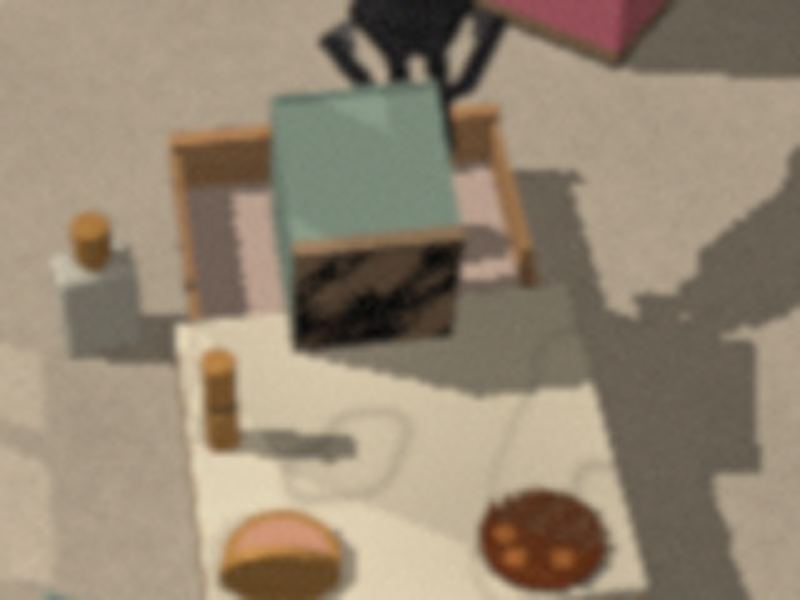

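{"api": "move_arm", "payload": {"targets": [{"tx": 2, "ty": 0, "tz": 0, "ax": 0, "ay": 0, "az": 1, "gripper": 1}, {"tx": 1, "ty": 0, "tz": 0, "ax": 0, "ay": 0, "az": 0.5, "gripper": 1}, {"tx": 0, "ty": 0, "tz": 0, "ax": 0, "ay": 0, "az": 0, "gripper": 1}, {"tx": 0, "ty": 0, "tz": 0, "ax": 0, "ay": 0, "az": 0, "gripper": 1}, {"tx": 0, "ty": 0, "tz": 0, "ax": 0, "ay": 0, "az": 0, "gripper": 1}]}}

```text
time_s: 14.17
ee_pos: [0.5466, -0.0716, 0.1682]
tcp_rot: [[0.179, -0.179, 0.967], [-0.683, 0.685, 0.253], [-0.708, -0.706, 0.0]]
force: [4.9, -4.5, 3.5]
finger_gap: 0.0099
```

Run:
```python
from h import *
piv(); wr('w9'); snap('scene','c6',(165,140,213,160))
```

```text
t 14.17 p [ 0.5466 -0.0716  0.1682] zyaw 14.67 ydir [-0.179  0.685 -0.706] gap 9.9 F [ 4.9 -4.5  3.5] q [-0.57  0.37  1.67  0.51  1.72 -0.91]
tool tilt 45.06080650752218 tub tilt 77.06080650752219 pivot est [0.5743 0.0184 0.0862] ref [0.5747 0.0202 0.086 ]
```

View pics/w9.png

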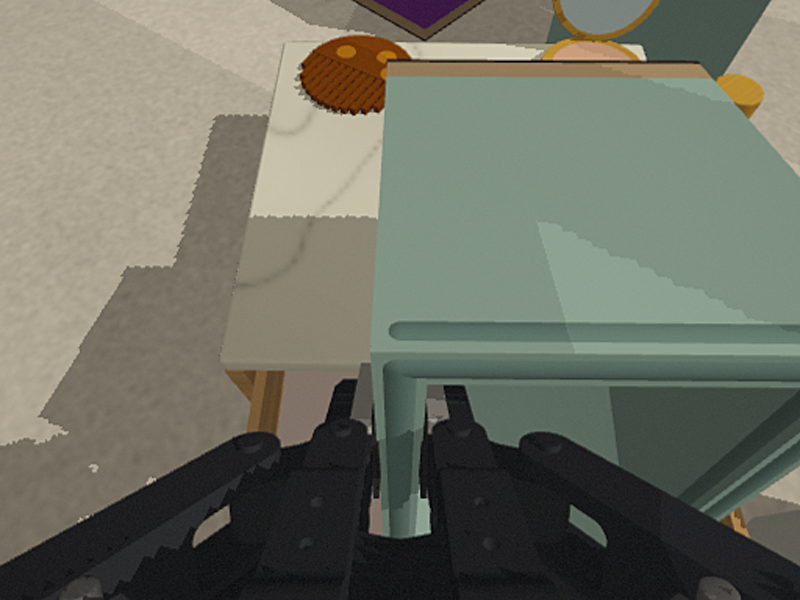

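View pics/c6.png

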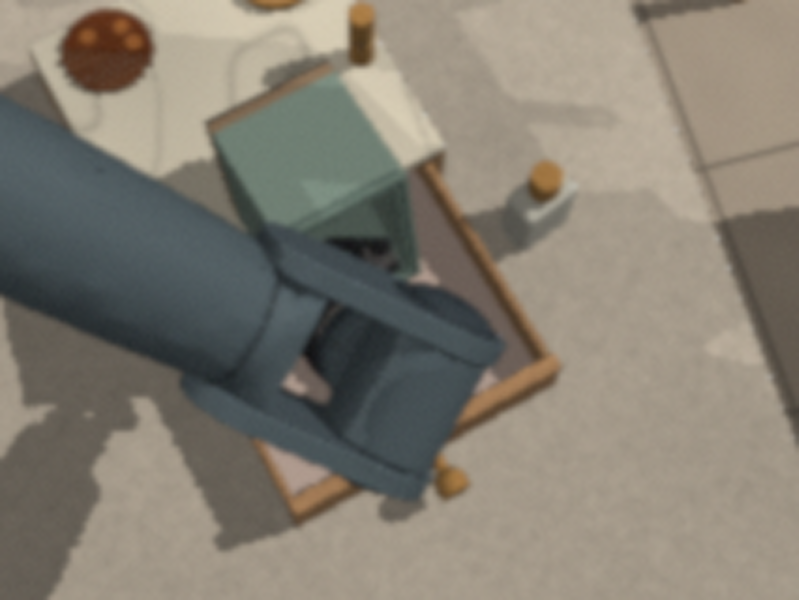

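{"api": "move_arm", "payload": {"targets": [{"tx": 0, "ty": 0, "tz": 0, "ax": 0, "ay": 0, "az": 0, "gripper": 1}, {"tx": 0, "ty": 0, "tz": 0, "ax": 0, "ay": 0, "az": 0, "gripper": 1}, {"tx": 0, "ty": 0, "tz": 0, "ax": 0, "ay": 0, "az": 0, "gripper": 1}, {"tx": 0, "ty": 0, "tz": 0, "ax": 0, "ay": 0, "az": 0, "gripper": 1}, {"tx": 0, "ty": 0, "tz": 0, "ax": 0, "ay": 0, "az": 0, "gripper": 1}]}}

```text
time_s: 14.68
ee_pos: [0.5466, -0.0717, 0.1682]
tcp_rot: [[0.179, -0.179, 0.967], [-0.683, 0.685, 0.253], [-0.708, -0.707, 0.0]]
force: [4.9, -5.7, 2.6]
finger_gap: 0.0101
```

{"api": "move_arm", "payload": {"targets": [{"tx": 0, "ty": 0, "tz": 0, "ax": 0, "ay": 0, "az": 0, "gripper": 1}, {"tx": 0, "ty": 0, "tz": 0, "ax": 0, "ay": 0, "az": 0, "gripper": 1}, {"tx": 0, "ty": 0, "tz": 0, "ax": 0, "ay": 0, "az": 0, "gripper": 1}, {"tx": 0, "ty": 0, "tz": 0, "ax": 0, "ay": 0, "az": 0, "gripper": 1}, {"tx": 0, "ty": 0, "tz": 0, "ax": 0, "ay": 0, "az": 0, "gripper": 1}]}}

```text
time_s: 15.1
ee_pos: [0.5466, -0.0717, 0.1683]
tcp_rot: [[0.179, -0.179, 0.967], [-0.683, 0.685, 0.253], [-0.708, -0.706, 0.0]]
force: [5.5, -5.9, 4.6]
finger_gap: 0.01
```

Run:
```python
from h import *
piv(); snap('scene','c7',(225,170,107,80)); snap('side','s7',(215,130,107,80))
```

```text
t 15.1 p [ 0.5466 -0.0717  0.1683] zyaw 14.67 ydir [-0.179  0.685 -0.706] gap 10.0 F [ 5.5 -5.9  4.6] q [-0.57  0.37  1.67  0.51  1.72 -0.91]
tool tilt 45.04934293223451 tub tilt 77.04934293223451 pivot est [0.5743 0.0184 0.0862] ref [0.5747 0.0202 0.086 ]
```

View pics/c7.png

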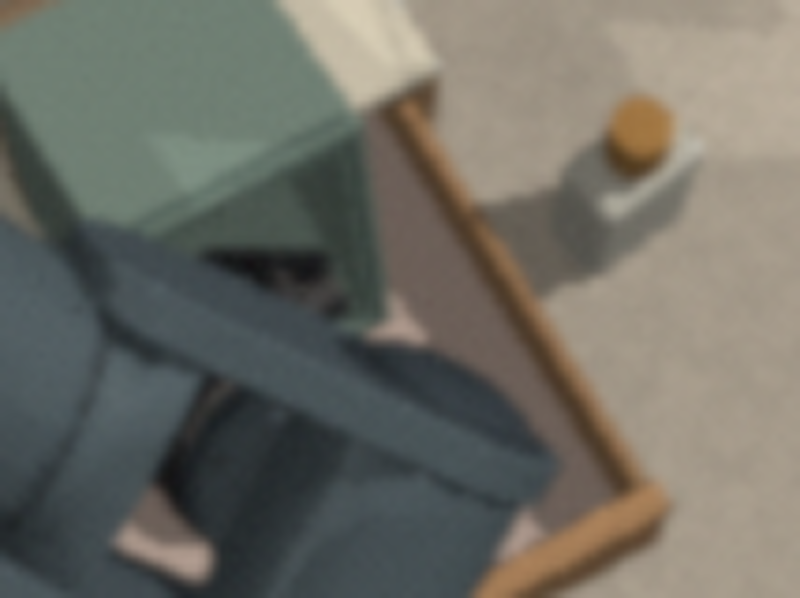

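View pics/s7.png

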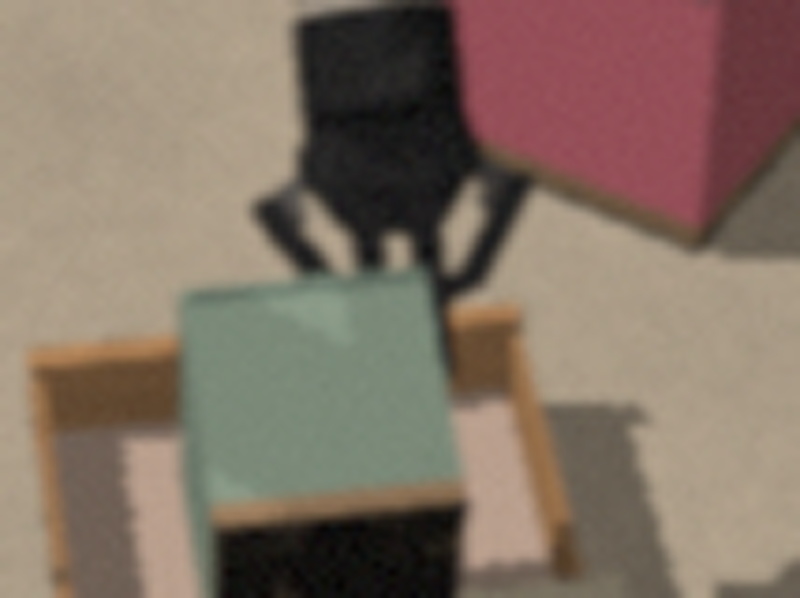

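{"api": "move_arm", "payload": {"targets": [{"tx": -2, "ty": 0, "tz": 0, "ax": 0, "ay": 0, "az": -1, "gripper": 1}, {"tx": -3, "ty": 0, "tz": 0, "ax": 0, "ay": 0, "az": -1.5, "gripper": 1}, {"tx": -4, "ty": 0, "tz": 0, "ax": 0, "ay": 0, "az": -2, "gripper": 1}, {"tx": -4, "ty": 0, "tz": 0, "ax": 0, "ay": 0, "az": -2, "gripper": 1}, {"tx": -4, "ty": 0, "tz": 0, "ax": 0, "ay": 0, "az": -2, "gripper": 1}]}}

```text
time_s: 15.62
ee_pos: [0.5431, -0.0589, 0.1791]
tcp_rot: [[0.204, -0.151, 0.967], [-0.778, 0.575, 0.253], [-0.595, -0.804, -0.0]]
force: [4.2, -2.3, 1.1]
finger_gap: 0.0105
```

{"api": "move_arm", "payload": {"targets": [{"tx": -4, "ty": 0, "tz": 0, "ax": 0, "ay": 0, "az": -2, "gripper": 1}, {"tx": -4, "ty": 0, "tz": 0, "ax": 0, "ay": 0, "az": -2, "gripper": 1}, {"tx": -4, "ty": 0, "tz": 0, "ax": 0, "ay": 0, "az": -2, "gripper": 1}, {"tx": -4, "ty": 0, "tz": 0, "ax": 0, "ay": 0, "az": -2, "gripper": 1}, {"tx": -4, "ty": 0, "tz": 0, "ax": 0, "ay": 0, "az": -2, "gripper": 1}]}}

```text
time_s: 16.03
ee_pos: [0.5387, -0.0421, 0.1894]
tcp_rot: [[0.227, -0.113, 0.967], [-0.866, 0.431, 0.254], [-0.446, -0.895, -0.0]]
force: [5.2, -0.3, -0.1]
finger_gap: 0.0099
```

{"api": "move_arm", "payload": {"targets": [{"tx": -4, "ty": 0, "tz": 0, "ax": 0, "ay": 0, "az": -2, "gripper": 1}, {"tx": -4, "ty": 0, "tz": 0, "ax": 0, "ay": 0, "az": -2, "gripper": 1}, {"tx": -4, "ty": 0, "tz": 0, "ax": 0, "ay": 0, "az": -2, "gripper": 1}, {"tx": -4, "ty": 0, "tz": 0, "ax": 0, "ay": 0, "az": -2, "gripper": 1}, {"tx": -4, "ty": 0, "tz": 0, "ax": 0, "ay": 0, "az": -2, "gripper": 1}]}}

```text
time_s: 16.45
ee_pos: [0.534, -0.0239, 0.1966]
tcp_rot: [[0.243, -0.072, 0.967], [-0.927, 0.275, 0.254], [-0.284, -0.959, -0.0]]
force: [6.2, 0.7, -3.1]
finger_gap: 0.0103
```

Run:
```python
from h import *
piv(); snap('scene','c8',(165,130,160,120))
```

```text
t 16.45 p [ 0.534  -0.0239  0.1966] zyaw 14.71 ydir [-0.072  0.275 -0.959] gap 10.3 F [ 6.2  0.7 -3.1] q [-0.37  0.08  1.83  0.23  1.41 -0.69]
tool tilt 16.499113772229865 tub tilt 48.49911377222986 pivot est [0.574  0.0188 0.0862] ref [0.5747 0.0202 0.086 ]
```

View pics/c8.png

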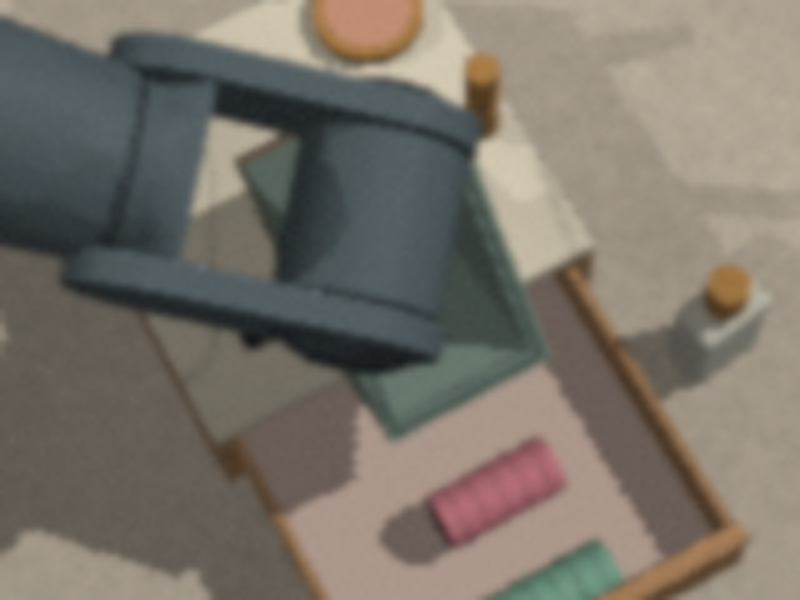

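Run:
```python
from h import *
snap('scene','c9',(195,180,133,100))
```

View pics/c9.png

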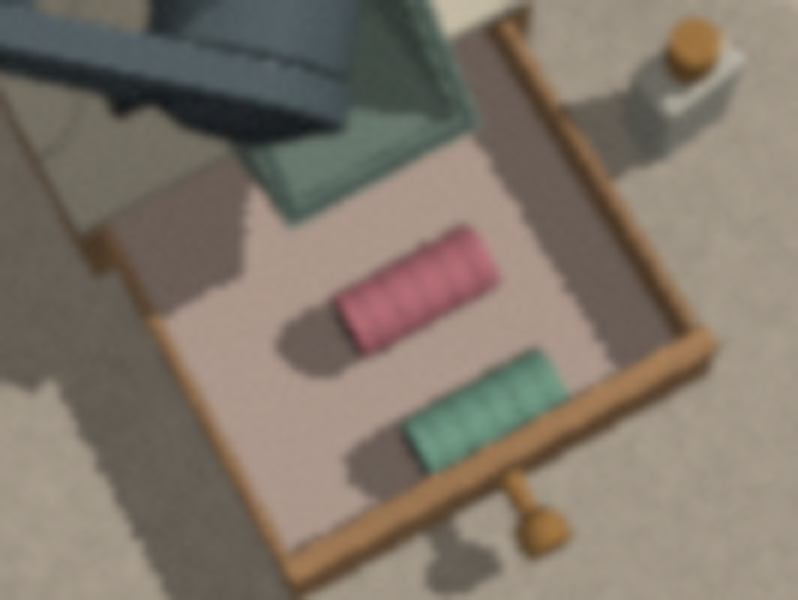

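{"api": "move_arm", "payload": {"targets": [{"tx": -4, "ty": 0, "tz": 0, "ax": 0, "ay": 0, "az": -2, "gripper": 1}, {"tx": -4, "ty": 0, "tz": 0, "ax": 0, "ay": 0, "az": -2, "gripper": 1}, {"tx": -4, "ty": 0, "tz": 0, "ax": 0, "ay": 0, "az": -2, "gripper": 1}, {"tx": -4, "ty": 0, "tz": 0, "ax": 0, "ay": 0, "az": -2, "gripper": 1}, {"tx": -4, "ty": 0, "tz": 0, "ax": 0, "ay": 0, "az": -2, "gripper": 1}]}}

```text
time_s: 16.97
ee_pos: [0.5286, -0.0045, 0.2004]
tcp_rot: [[0.253, -0.03, 0.967], [-0.961, 0.11, 0.255], [-0.114, -0.993, -0.001]]
force: [6.1, 2.6, -4.6]
finger_gap: 0.0102
```

{"api": "move_arm", "payload": {"targets": [{"tx": -4, "ty": 0, "tz": 0, "ax": 0, "ay": 0, "az": -2, "gripper": 1}, {"tx": -4, "ty": 0, "tz": 0, "ax": 0, "ay": 0, "az": -2, "gripper": 1}, {"tx": -4, "ty": 0, "tz": 0, "ax": 0, "ay": 0, "az": -2, "gripper": 1}, {"tx": -4, "ty": 0, "tz": 0, "ax": 0, "ay": 0, "az": -2, "gripper": 1}, {"tx": -4, "ty": 0, "tz": 0, "ax": 0, "ay": 0, "az": -2, "gripper": 1}]}}

```text
time_s: 17.38
ee_pos: [0.5233, 0.0148, 0.2007]
tcp_rot: [[0.255, 0.014, 0.967], [-0.965, -0.059, 0.256], [0.06, -0.998, -0.002]]
force: [6.7, 2.4, -5.9]
finger_gap: 0.0101
```

Run:
```python
from h import *
piv(); snap('scene','c10',(175,130,160,120))
```

```text
t 17.38 p [0.5233 0.0148 0.2007] zyaw 14.81 ydir [ 0.014 -0.059 -0.998] gap 10.1 F [ 6.7  2.4 -5.9] q [-0.16 -0.03  1.91 -0.06  1.23 -0.4 ]
tool tilt -3.4430908769941495 tub tilt 28.556909123005852 pivot est [0.5732 0.0193 0.0862] ref [0.5747 0.0202 0.086 ]
```

View pics/c10.png

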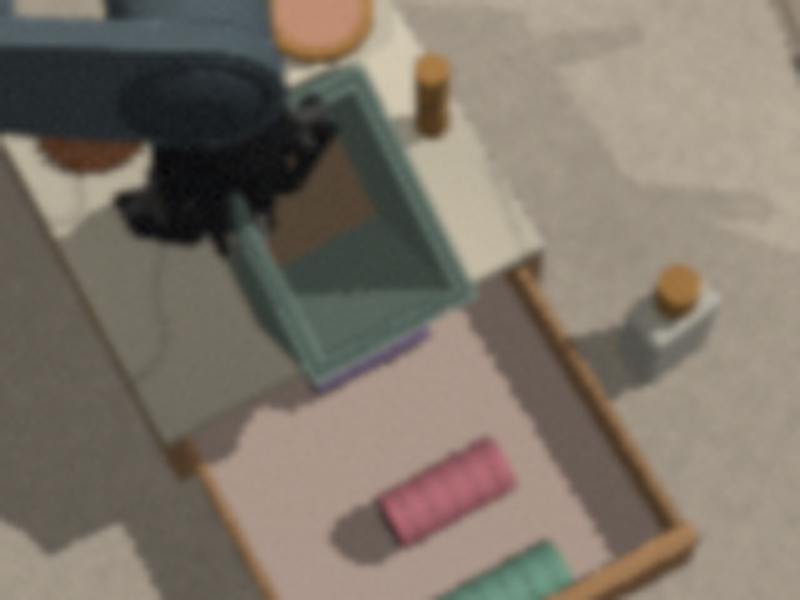

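{"api": "move_arm", "payload": {"targets": [{"tx": -4, "ty": 0, "tz": 0, "ax": 0, "ay": 0, "az": -2, "gripper": 1}, {"tx": -4, "ty": 0, "tz": 0, "ax": 0, "ay": 0, "az": -2, "gripper": 1}, {"tx": -4, "ty": 0, "tz": 0, "ax": 0, "ay": 0, "az": -2, "gripper": 1}, {"tx": -4, "ty": 0, "tz": 0, "ax": 0, "ay": 0, "az": -2, "gripper": 1}, {"tx": -4, "ty": 0, "tz": 0, "ax": 0, "ay": 0, "az": -2, "gripper": 1}]}}

```text
time_s: 17.85
ee_pos: [0.5177, 0.0337, 0.1975]
tcp_rot: [[0.25, 0.056, 0.967], [-0.94, -0.226, 0.256], [0.233, -0.972, -0.004]]
force: [5.9, 1.8, -8.0]
finger_gap: 0.0104
```

{"api": "move_arm", "payload": {"targets": [{"tx": -4, "ty": 0, "tz": 0, "ax": 0, "ay": 0, "az": -2, "gripper": 1}, {"tx": -4, "ty": 0, "tz": 0, "ax": 0, "ay": 0, "az": -2, "gripper": 1}, {"tx": -4, "ty": 0, "tz": 0, "ax": 0, "ay": 0, "az": -2, "gripper": 1}, {"tx": -4, "ty": 0, "tz": 0, "ax": 0, "ay": 0, "az": -2, "gripper": 1}, {"tx": -3, "ty": 0, "tz": 0, "ax": 0, "ay": 0, "az": -1.5, "gripper": 1}]}}

```text
time_s: 18.27
ee_pos: [0.5126, 0.051, 0.1912]
tcp_rot: [[0.239, 0.095, 0.966], [-0.889, -0.379, 0.257], [0.391, -0.92, -0.006]]
force: [5.3, 0.5, -8.0]
finger_gap: 0.0098
```

{"api": "move_arm", "payload": {"targets": [{"tx": -3, "ty": 0, "tz": 0, "ax": 0, "ay": 0, "az": -1.5, "gripper": 1}, {"tx": -3, "ty": 0, "tz": 0, "ax": 0, "ay": 0, "az": -1.5, "gripper": 1}, {"tx": -2, "ty": 0, "tz": 0, "ax": 0, "ay": 0, "az": -1, "gripper": 1}, {"tx": -2, "ty": 0, "tz": 0, "ax": 0, "ay": 0, "az": -1, "gripper": 1}, {"tx": -2, "ty": 0, "tz": 0, "ax": 0, "ay": 0, "az": -1, "gripper": 1}]}}

```text
time_s: 18.68
ee_pos: [0.5097, 0.0612, 0.1859]
tcp_rot: [[0.227, 0.119, 0.967], [-0.845, -0.469, 0.256], [0.484, -0.875, -0.006]]
force: [5.9, 0.2, -9.9]
finger_gap: 0.0101
```

Run:
```python
from h import *
piv(); wr('w11')
```

```text
t 18.68 p [0.5097 0.0612 0.1859] zyaw 14.86 ydir [ 0.119 -0.469 -0.875] gap 10.1 F [ 5.9  0.2 -9.9] q [ 0.14  0.01  1.97 -0.55  1.17  0.1 ]
tool tilt -28.963030120078816 tub tilt 3.036969879921184 pivot est [0.5716 0.0188 0.0859] ref [0.5747 0.0202 0.086 ]
```

View pics/w11.png

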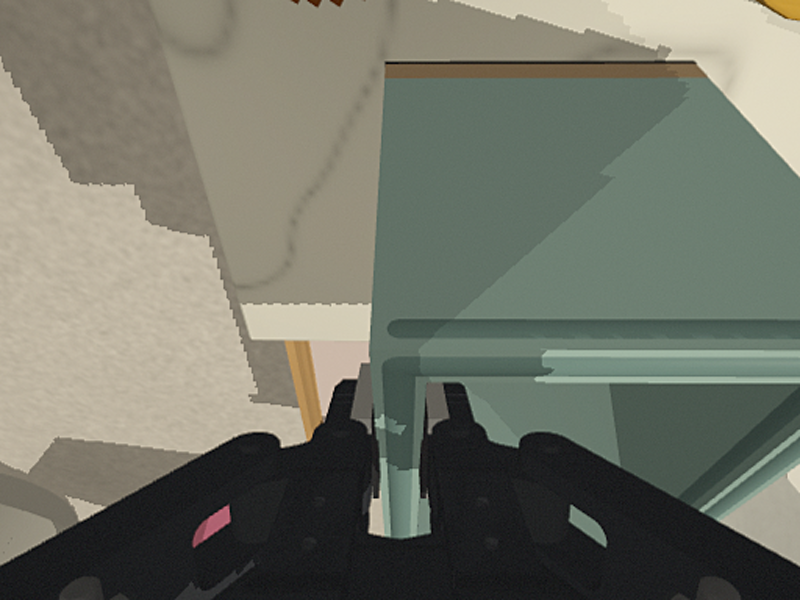

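{"api": "move_arm", "payload": {"targets": [{"tx": -1, "ty": 0, "tz": 1, "ax": 0, "ay": 0, "az": -0.5, "gripper": 1}, {"tx": -1, "ty": 0, "tz": 1, "ax": 0, "ay": 0, "az": -0.5, "gripper": 1}, {"tx": -1, "ty": 0, "tz": 1, "ax": 0, "ay": 0, "az": -0.5, "gripper": 1}, {"tx": -1, "ty": 0, "tz": 0, "ax": 0, "ay": 0, "az": -0.5, "gripper": 1}, {"tx": 0, "ty": 0, "tz": 0, "ax": 0, "ay": 0, "az": 0, "gripper": 1}]}}

```text
time_s: 19.15
ee_pos: [0.5103, 0.0653, 0.1848]
tcp_rot: [[0.222, 0.122, 0.967], [-0.829, -0.5, 0.253], [0.514, -0.858, -0.009]]
force: [-4.6, 2.2, -5.5]
finger_gap: 0.0103
```

Run:
```python
from h import *
piv()
```

```text
t 19.15 p [0.5103 0.0653 0.1848] zyaw 14.65 ydir [ 0.122 -0.5   -0.858] gap 10.3 F [-4.6  2.2 -5.5] q [ 0.16  0.02  1.96 -0.59  1.18  0.14]
tool tilt -30.94951733220406 tub tilt 1.05048266779594 pivot est [0.5726 0.0193 0.0868] ref [0.5747 0.0202 0.086 ]
```

{"api": "move_arm", "payload": {"targets": [{"tx": -1, "ty": 0.5, "tz": 0, "ax": 0, "ay": 0, "az": -0.5, "gripper": 1}, {"tx": -1, "ty": 0.5, "tz": 0, "ax": 0, "ay": 0, "az": -0.5, "gripper": 1}, {"tx": 0, "ty": 0, "tz": 0, "ax": 0, "ay": 0, "az": 0, "gripper": 1}]}}

```text
time_s: 19.4
ee_pos: [0.5098, 0.0667, 0.1837]
tcp_rot: [[0.219, 0.126, 0.968], [-0.82, -0.514, 0.252], [0.529, -0.849, -0.009]]
force: [-8.9, 3.8, -0.1]
finger_gap: 0.0103
```

Run:
```python
from h import *
piv()
```

```text
t 19.4 p [0.5098 0.0667 0.1837] zyaw 14.61 ydir [ 0.126 -0.514 -0.849] gap 10.3 F [-8.9  3.8 -0.1] q [ 0.17  0.03  1.96 -0.61  1.18  0.16]
tool tilt -31.944644250594486 tub tilt 0.05535574940551413 pivot est [0.5725 0.019  0.0867] ref [0.5747 0.0202 0.086 ]
```

{"api": "move_arm", "payload": {"targets": [{"tx": 0, "ty": 0.5, "tz": -1, "ax": 0, "ay": 0, "az": 0, "gripper": 1}, {"tx": 0, "ty": 0, "tz": 0, "ax": 0, "ay": 0, "az": 0, "gripper": 0.85}, {"tx": 0, "ty": 0, "tz": 0, "ax": 0, "ay": 0, "az": 0, "gripper": 0.75}, {"tx": 0, "ty": 0, "tz": 0, "ax": 0, "ay": 0, "az": 0, "gripper": 0.65}, {"tx": 0, "ty": 0, "tz": 0, "ax": 0, "ay": 0, "az": 0, "gripper": 0.55}]}}

```text
time_s: 19.82
ee_pos: [0.5129, 0.0657, 0.1861]
tcp_rot: [[0.216, 0.136, 0.967], [-0.82, -0.513, 0.255], [0.531, -0.847, 0.001]]
force: [-0.4, -0.3, -0.1]
finger_gap: 0.0379
```

Run:
```python
from h import *
piv(); wr('w12')
```

```text
t 19.82 p [0.5129 0.0657 0.1861] zyaw 14.76 ydir [ 0.136 -0.513 -0.847] gap 37.9 F [-0.4 -0.3 -0.1] q [ 0.17  0.03  1.96 -0.61  1.17  0.16]
tool tilt -32.06244727128418 tub tilt -0.06244727128417793 pivot est [0.5767 0.0183 0.0898] ref [0.5747 0.0202 0.086 ]
```

View pics/w12.png

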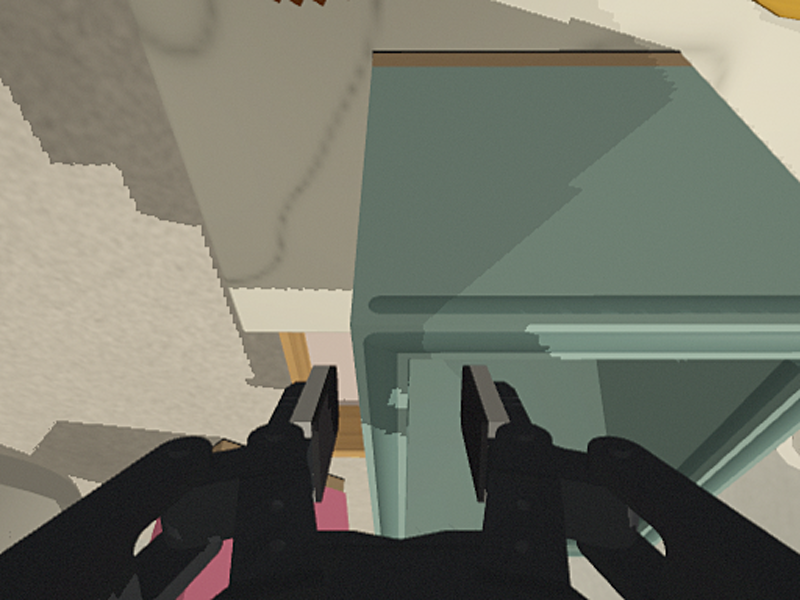

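{"api": "move_arm", "payload": {"targets": [{"tx": 0, "ty": -15, "tz": 0, "ax": 0, "ay": 0, "az": 0, "gripper": 0.55}, {"tx": 0, "ty": -30, "tz": 0, "ax": 0, "ay": 0, "az": 0, "gripper": 0.55}, {"tx": 0, "ty": -40, "tz": 0, "ax": 0, "ay": 0, "az": 0, "gripper": 0.55}, {"tx": 0, "ty": -40, "tz": 0, "ax": 0, "ay": 0, "az": 0, "gripper": 0.55}, {"tx": 10, "ty": -20, "tz": 0, "ax": 0, "ay": 0, "az": 6.4, "gripper": 0.55}]}}

```text
time_s: 20.28
ee_pos: [0.4939, 0.1368, 0.3153]
tcp_rot: [[0.237, 0.113, 0.965], [-0.871, -0.415, 0.262], [0.43, -0.903, -0.0]]
force: [0.9, -0.3, -0.9]
finger_gap: 0.0383
```

{"api": "move_arm", "payload": {"targets": [{"tx": 20, "ty": 0, "tz": 0, "ax": 0, "ay": 0, "az": 6.4, "gripper": 0.6}, {"tx": 30, "ty": 0, "tz": 5, "ax": 0, "ay": 0, "az": 6.4, "gripper": 0.7}, {"tx": 35, "ty": 0, "tz": 10, "ax": 0, "ay": 0, "az": 6.4, "gripper": 0.8}, {"tx": 35, "ty": 0, "tz": 10, "ax": 0, "ay": 0, "az": 6.4, "gripper": 0.9}, {"tx": 35, "ty": 0, "tz": 10, "ax": 0, "ay": 1, "az": 0, "gripper": 1}]}}

```text
time_s: 20.7
ee_pos: [0.5686, -0.0088, 0.3467]
tcp_rot: [[0.234, 0.004, 0.972], [-0.972, 0.001, 0.234], [-0.0, -1.0, 0.004]]
force: [0.7, 0.3, -0.5]
finger_gap: 0.0002
```

{"api": "move_arm", "payload": {"targets": [{"tx": 30, "ty": 0, "tz": 10, "ax": 0, "ay": 0, "az": 0, "gripper": 1}, {"tx": 10, "ty": 0, "tz": 0, "ax": 0, "ay": 0, "az": 0, "gripper": 1}, {"tx": 0, "ty": 0, "tz": 0, "ax": 0, "ay": 0, "az": 0, "gripper": 1}]}}

```text
time_s: 20.95
ee_pos: [0.5867, -0.0432, 0.3436]
tcp_rot: [[0.235, -0.001, 0.972], [-0.972, -0.001, 0.235], [0.0, -1.0, -0.001]]
force: [-1.0, 0.9, 0.1]
finger_gap: 0.0
```

Run:
```python
from h import *
st(); wr('w13')
```

```text
t 20.95 p [ 0.5867 -0.0432  0.3436] zyaw 13.56 ydir [-0.001 -0.001 -1.   ] gap 0.0 F [-1.   0.9  0.1] q [-0.27  0.03  1.59 -0.    1.52 -0.5 ]
```

View pics/w13.png

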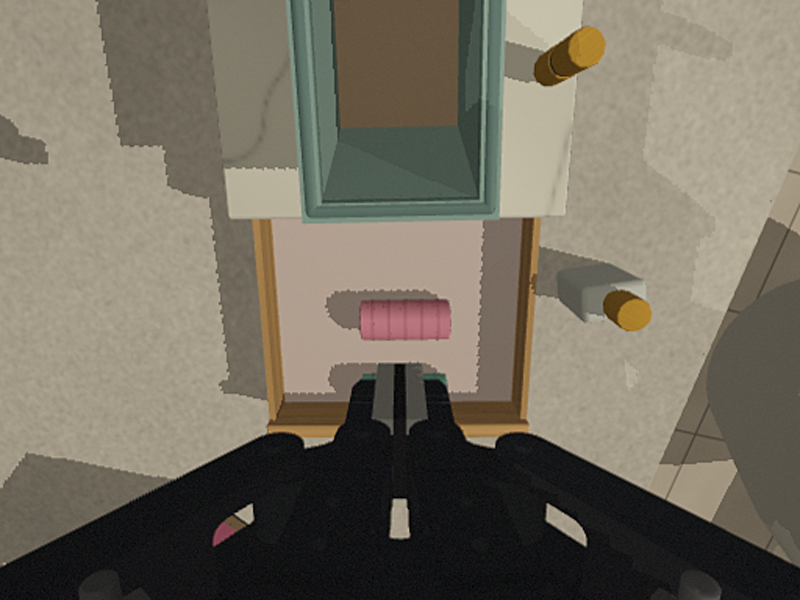

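Run:
```python
from h import *
c=pickle.load(open('pics/w13.pkl','rb'))
def w8(X,Y,z): return ray((X+.5)*.64-.5,(Y+.5)*.64-.5,z,c)
L=w8(303,221,.211);Rr=w8(499,218,.211);print(L,Rr)
d=Rr-L; print('width',np.linalg.norm(d),'yaw',np.degrees(np.arctan2(d[1],d[0])))
a=np.radians(14.7);mid=(L+Rr)/2; print('ctr',mid[:2]+.089*np.array([-np.sin(a),np.cos(a)]))
f1=w8(231,217,.086);f2=w8(565,215,.086);print(f1,f2)
a=np.radians(13.7)
k=np.array([.5477,.1064])+(.375+.008+.03)*np.array([np.sin(a),-np.cos(a)]); print('knob front',k); go(np.r_[k,.035])
```

```text
[ 0.52535919 -0.02024059  0.211     ] [0.62960322 0.0065283  0.211     ]
width 0.10762616619688378 yaw 14.40184135372049
ctr [0.55489674 0.07923068]
[ 0.44896481 -0.05077703  0.086     ] [0.70719291 0.01298541 0.086     ]
knob front [ 0.64551415 -0.29484979]
t 21.0 p [ 0.5862 -0.0414  0.3437] zyaw 13.67 ydir [-0.001  0.    -1.   ] gap 0.1 F [ 0.2  0.4 -0.4] q [-0.26  0.03  1.59 -0.    1.52 -0.5 ]
tool delta mm [260.4 308.6  -2. ]
```

Run:
```python
from h import *
c=pickle.load(open('pics/w2.pkl','rb'))
f=lambda X,Y,z,c:np.round(ray((X+.5)*.64-.5,(Y+.5)*.64-.5,z,c),3)
for p in [(130,321),(288,437)]: print('base',f(*p,0,c))
for z in (.12,.16,.2): print(z,[f(*p,z,C['scene']) for p in [(345,512),(468,535)]],[f(*p,z,C['side']) for p in [(415,180),(490,212),(513,170)]])
print('base side',[f(*p,0,C['side']) for p in [(420,225),(487,250),(510,215)]])
```

```text
base [ 0.416 -0.375  0.   ]
base [ 0.572 -0.456  0.   ]
0.12 [array([ 0.414, -0.379,  0.12 ]), array([ 0.608, -0.471,  0.12 ])] [array([ 0.603, -0.512,  0.12 ]), array([ 0.406, -0.398,  0.12 ]), array([ 0.35 , -0.582,  0.12 ])]
0.16 [array([ 0.417, -0.383,  0.16 ]), array([ 0.605, -0.472,  0.16 ])] [array([ 0.598, -0.457,  0.16 ]), array([ 0.408, -0.347,  0.16 ]), array([ 0.354, -0.525,  0.16 ])]
0.2 [array([ 0.419, -0.386,  0.2  ]), array([ 0.601, -0.472,  0.2  ])] [array([ 0.594, -0.402,  0.2  ]), array([ 0.41 , -0.296,  0.2  ]), array([ 0.357, -0.468,  0.2  ])]
base side [array([ 0.585, -0.477,  0.   ]), array([ 0.404, -0.393,  0.   ]), array([ 0.346, -0.544,  0.   ])]
```

{"api": "move_arm", "payload": {"targets": [{"tx": 38, "ty": 10, "tz": 0, "ax": 0, "ay": 0, "az": 0, "gripper": 1}, {"tx": 38, "ty": 10, "tz": 0, "ax": 0, "ay": 0, "az": 0, "gripper": 1}, {"tx": 38, "ty": 10, "tz": 0, "ax": 0, "ay": 0, "az": 0, "gripper": 1}, {"tx": 38, "ty": 10, "tz": 0, "ax": 0, "ay": 0, "az": 0, "gripper": 1}, {"tx": 38, "ty": 10, "tz": -2, "ax": 0, "ay": 0, "az": 0, "gripper": 1}]}}

```text
time_s: 21.42
ee_pos: [0.63, -0.2248, 0.294]
tcp_rot: [[0.241, 0.0, 0.971], [-0.971, 0.0, 0.241], [0.0, -1.0, 0.0]]
force: [0.5, -0.2, -0.1]
finger_gap: -0.0003
```

{"api": "move_arm", "payload": {"targets": [{"tx": 38, "ty": 10, "tz": 0, "ax": 0, "ay": 0, "az": 0, "gripper": 1}, {"tx": 32, "ty": 20, "tz": 0, "ax": 0, "ay": 0, "az": 0, "gripper": 1}, {"tx": 0, "ty": 35, "tz": 0, "ax": 0, "ay": 0, "az": 0, "gripper": 1}, {"tx": 0, "ty": 35, "tz": 0, "ax": 0, "ay": 0, "az": 0, "gripper": 1}, {"tx": 0, "ty": 35, "tz": 0, "ax": 0, "ay": 0, "az": 0, "gripper": 1}]}}

```text
time_s: 21.83
ee_pos: [0.6467, -0.2921, 0.1583]
tcp_rot: [[0.239, 0.001, 0.971], [-0.971, -0.0, 0.239], [0.001, -1.0, 0.001]]
force: [0.1, -0.4, -0.3]
finger_gap: 0.0001
```

Run:
```python
from h import *
go([.6455,-.2949,.034]); wr('w14')
```

```text
t 21.83 p [ 0.6467 -0.2921  0.1583] zyaw 13.86 ydir [ 0.001 -0.    -1.   ] gap 0.1 F [ 0.1 -0.4 -0.3] q [-0.58  0.44  1.44  0.    1.25 -0.83]
tool delta mm [  2.3 124.3  -1.9]
```

View pics/w14.png

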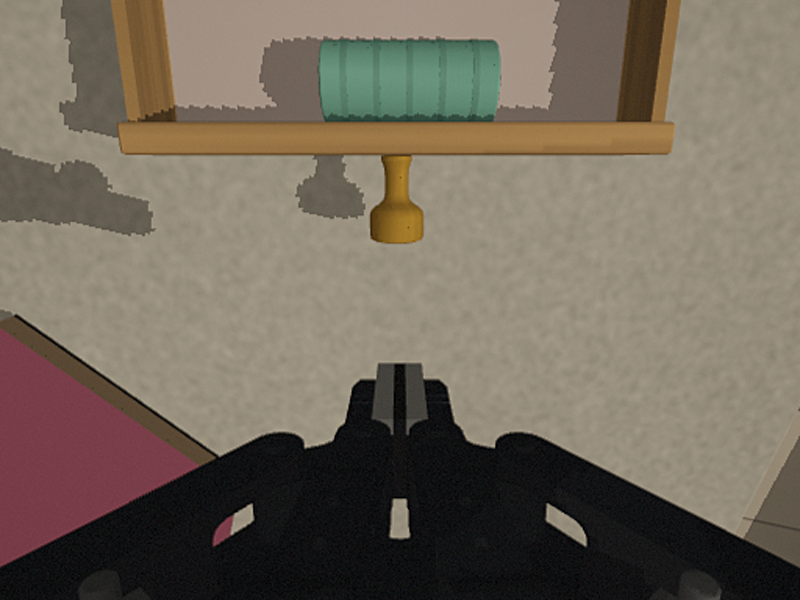

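{"api": "move_arm", "payload": {"targets": [{"tx": 1, "ty": 38, "tz": -1, "ax": 0, "ay": 0, "az": 0, "gripper": 1}, {"tx": 1, "ty": 38, "tz": -1, "ax": 0, "ay": 0, "az": 0, "gripper": 1}, {"tx": 0, "ty": 30, "tz": 0, "ax": 0, "ay": 0, "az": 0, "gripper": 1}, {"tx": 0, "ty": 16, "tz": 0, "ax": 0, "ay": 0, "az": 2, "gripper": 1}, {"tx": 0, "ty": 0, "tz": 0, "ax": 0, "ay": 0, "az": 6, "gripper": 1}]}}

```text
time_s: 22.3
ee_pos: [0.6424, -0.2893, 0.0329]
tcp_rot: [[0.24, -0.042, 0.97], [-0.959, 0.144, 0.243], [-0.15, -0.989, -0.006]]
force: [-0.2, -0.0, -1.5]
finger_gap: 0.0003
```

{"api": "move_arm", "payload": {"targets": [{"tx": 0, "ty": 0, "tz": 0, "ax": 0, "ay": 0, "az": 6, "gripper": 1}, {"tx": 0, "ty": 0, "tz": 0, "ax": 0, "ay": 0, "az": 6, "gripper": 1}, {"tx": 0, "ty": 0, "tz": 0, "ax": 0, "ay": 0, "az": 6, "gripper": 1}, {"tx": 0, "ty": 0, "tz": 0, "ax": 0, "ay": 0, "az": 6, "gripper": 1}, {"tx": 0, "ty": 0, "tz": 0, "ax": 0, "ay": 0, "az": 0, "gripper": 1}]}}

```text
time_s: 22.72
ee_pos: [0.6449, -0.2968, 0.0363]
tcp_rot: [[0.201, -0.127, 0.971], [-0.823, 0.517, 0.238], [-0.532, -0.847, -0.001]]
force: [-0.1, -0.5, -1.2]
finger_gap: -0.0003
```

Run:
```python
from h import *
go([.6455,-.2949,.034]); wr('w15')
o=manip.get_obs(); a=np.radians(13.7); d=np.array([-np.sin(a),np.cos(a),0]); print('unit 10mm forward in tool',np.round(o['tcp_rot'].T@d*10,2))
```

```text
t 22.72 p [ 0.6449 -0.2968  0.0363] zyaw 13.75 ydir [-0.127  0.517 -0.847] gap -0.3 F [-0.1 -0.5 -1.2] q [-0.7   0.83  1.19  0.32  1.59 -1.01]
tool delta mm [-0.3  2.8  1.1]
unit 10mm forward in tool [-8.48  5.29  0.02]
```

View pics/w15.png

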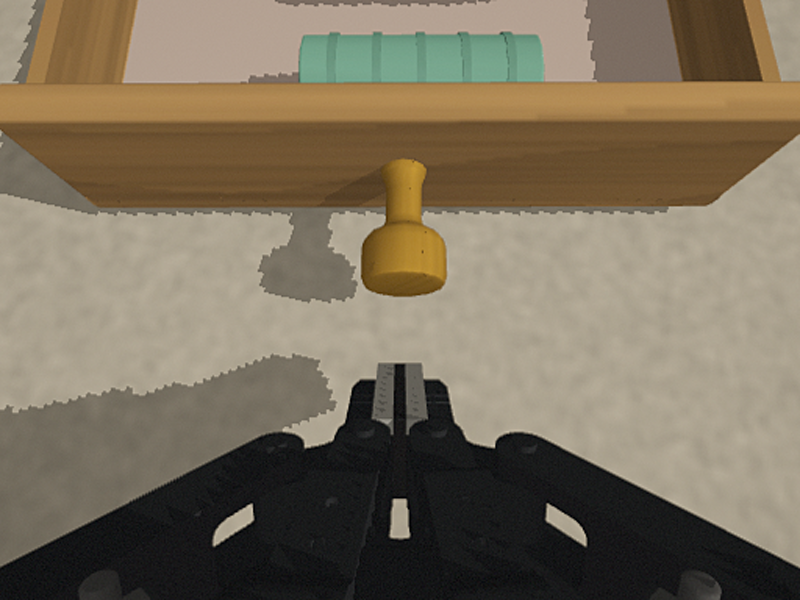

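{"api": "move_arm", "payload": {"targets": [{"tx": -4.2, "ty": 2.6, "tz": 0.3, "ax": 0, "ay": 0, "az": 0, "gripper": 1}, {"tx": -4.2, "ty": 2.6, "tz": 0.3, "ax": 0, "ay": 0, "az": 0, "gripper": 1}, {"tx": -4.2, "ty": 2.6, "tz": 0.4, "ax": 0, "ay": 0, "az": 0, "gripper": 1}, {"tx": -5, "ty": 3.1, "tz": 0, "ax": 0, "ay": 0, "az": 0, "gripper": 1}, {"tx": -6, "ty": 3.8, "tz": 0, "ax": 0, "ay": 0, "az": 0, "gripper": 1}]}}

```text
time_s: 23.18
ee_pos: [0.6395, -0.2681, 0.0379]
tcp_rot: [[0.203, -0.125, 0.971], [-0.825, 0.513, 0.239], [-0.528, -0.849, 0.001]]
force: [1.6, -1.7, 1.5]
finger_gap: 0.0002
```

{"api": "move_arm", "payload": {"targets": [{"tx": -7, "ty": 4.4, "tz": 0, "ax": 0, "ay": 0, "az": 0, "gripper": 1}, {"tx": -8.5, "ty": 5.3, "tz": 0, "ax": 0, "ay": 0, "az": 0, "gripper": 1}, {"tx": -8.5, "ty": 5.3, "tz": 0, "ax": 0, "ay": 0, "az": 0, "gripper": 1}, {"tx": -8.5, "ty": 5.3, "tz": 0, "ax": 0, "ay": 0, "az": 0, "gripper": 1}, {"tx": -8.5, "ty": 5.3, "tz": 0, "ax": 0, "ay": 0, "az": 0, "gripper": 1}]}}

```text
time_s: 23.6
ee_pos: [0.6274, -0.2209, 0.0371]
tcp_rot: [[0.202, -0.126, 0.971], [-0.824, 0.515, 0.238], [-0.53, -0.848, 0.0]]
force: [1.1, -2.2, 1.6]
finger_gap: 0.0
```

Run:
```python
from h import *
a=np.radians(13.7)
k=np.array([.5477,.1064])+(.375+.008+.03-.21-.021)*np.array([np.sin(a),-np.cos(a)]); go(np.r_[k,.036]); wr('w16')
```

```text
t 23.6 p [ 0.6274 -0.2209  0.0371] zyaw 13.78 ydir [-0.126  0.515 -0.848] gap 0.0 F [ 1.1 -2.2  1.6] q [-0.64  0.72  1.37  0.34  1.51 -0.98]
tool delta mm [-130.8   83.     0.3]
```

View pics/w16.png

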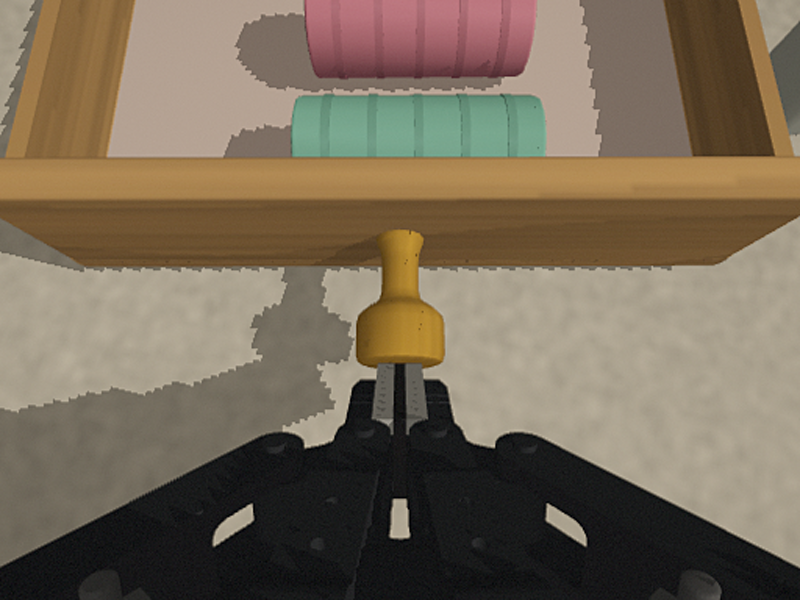

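{"api": "move_arm", "payload": {"targets": [{"tx": -8.5, "ty": 5.3, "tz": 0, "ax": 0, "ay": 0, "az": 0, "gripper": 1}, {"tx": -8.5, "ty": 5.3, "tz": 0, "ax": 0, "ay": 0, "az": 0, "gripper": 1}, {"tx": -8.5, "ty": 5.3, "tz": 0, "ax": 0, "ay": 0, "az": 0, "gripper": 1}, {"tx": -8.5, "ty": 5.3, "tz": 0, "ax": 0, "ay": 0, "az": 0, "gripper": 1}, {"tx": -8.5, "ty": 5.3, "tz": 0, "ax": 0, "ay": 0, "az": 0, "gripper": 1}]}}

```text
time_s: 24.07
ee_pos: [0.6151, -0.1723, 0.0367]
tcp_rot: [[0.202, -0.127, 0.971], [-0.824, 0.515, 0.238], [-0.53, -0.848, -0.001]]
force: [-0.7, -2.8, -1.0]
finger_gap: 0.0005
```

{"api": "move_arm", "payload": {"targets": [{"tx": -8.5, "ty": 5.3, "tz": 0, "ax": 0, "ay": 0, "az": 0, "gripper": 1}, {"tx": -8.5, "ty": 5.3, "tz": 0, "ax": 0, "ay": 0, "az": 0, "gripper": 1}, {"tx": -8.5, "ty": 5.3, "tz": 0, "ax": 0, "ay": 0, "az": 0, "gripper": 1}, {"tx": -8.5, "ty": 5.3, "tz": 0, "ax": 0, "ay": 0, "az": 0, "gripper": 1}, {"tx": -8.5, "ty": 5.3, "tz": 0, "ax": 0, "ay": 0, "az": 0, "gripper": 1}]}}

```text
time_s: 24.48
ee_pos: [0.6035, -0.1237, 0.037]
tcp_rot: [[0.202, -0.126, 0.971], [-0.824, 0.515, 0.238], [-0.53, -0.848, -0.0]]
force: [-0.1, -1.6, -1.3]
finger_gap: 0.0003
```

Run:
```python
from h import *
a=np.radians(13.7)
k=np.array([.5477,.1064])+(.375+.008+.03-.21-.021)*np.array([np.sin(a),-np.cos(a)]); go(np.r_[k,.036]); wr('w17'); snap('scene','c17',(165,100,160,120))
```

```text
t 24.48 p [ 0.6035 -0.1237  0.037 ] zyaw 13.77 ydir [-0.126  0.515 -0.848] gap 0.3 F [-0.1 -1.6 -1.3] q [-0.55  0.6   1.55  0.39  1.42 -0.93]
tool delta mm [-45.9  29.8   0.4]
```

View pics/w17.png

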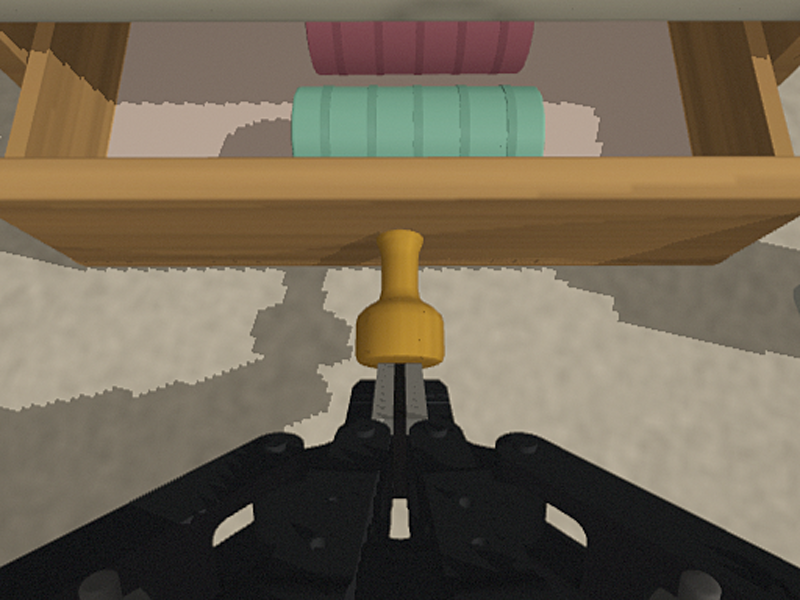

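View pics/c17.png

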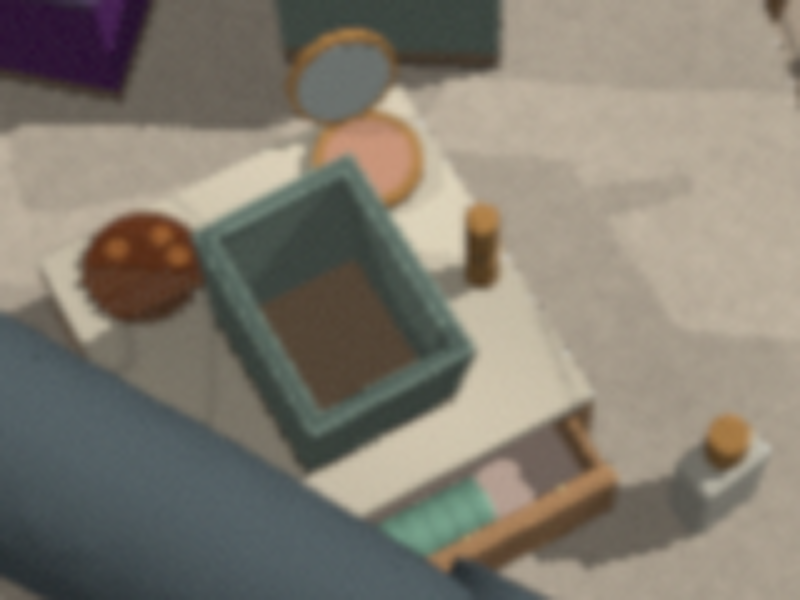

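{"api": "move_arm", "payload": {"targets": [{"tx": -8.5, "ty": 5.3, "tz": 0, "ax": 0, "ay": 0, "az": 0, "gripper": 1}, {"tx": -8.5, "ty": 5.3, "tz": 0, "ax": 0, "ay": 0, "az": 0, "gripper": 1}, {"tx": -8.5, "ty": 5.3, "tz": 0, "ax": 0, "ay": 0, "az": 0, "gripper": 1}, {"tx": -6, "ty": 3.8, "tz": 0, "ax": 0, "ay": 0, "az": 0, "gripper": 1}, {"tx": -4, "ty": 2.5, "tz": 0, "ax": 0, "ay": 0, "az": 0, "gripper": 1}]}}

```text
time_s: 25.0
ee_pos: [0.5938, -0.0827, 0.0373]
tcp_rot: [[0.202, -0.126, 0.971], [-0.823, 0.515, 0.238], [-0.53, -0.848, 0.0]]
force: [1.1, -2.4, 0.5]
finger_gap: -0.0001
```

Run:
```python
from h import *
a=np.radians(13.7)
k=np.array([.5477,.1064])+(.375+.008+.03-.21-.021)*np.array([np.sin(a),-np.cos(a)]); go(np.r_[k,.036]); wr('w18')
```

```text
t 25.0 p [ 0.5938 -0.0827  0.0373] zyaw 13.79 ydir [-0.126  0.515 -0.848] gap -0.1 F [ 1.1 -2.4  0.5] q [-0.5   0.55  1.62  0.41  1.38 -0.9 ]
tool delta mm [-10.1   7.8   0.1]
```

View pics/w18.png

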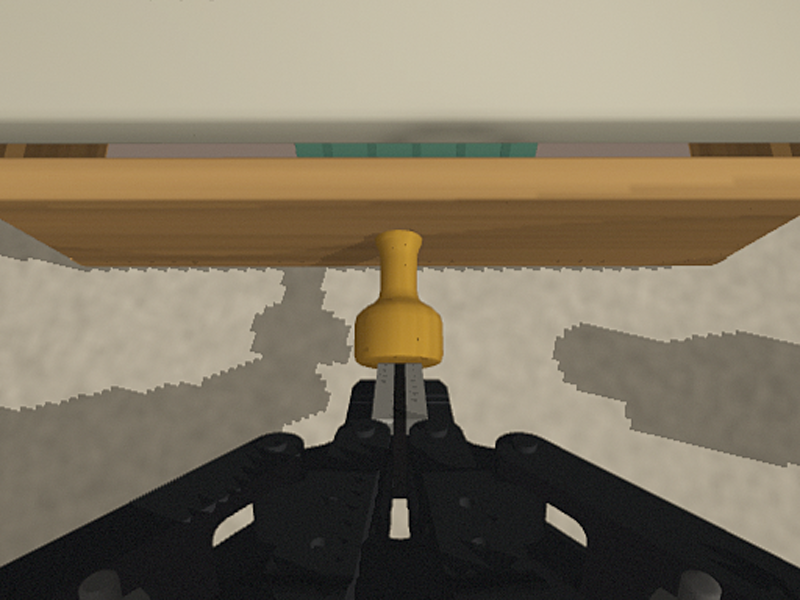

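{"api": "move_arm", "payload": {"targets": [{"tx": -3.4, "ty": 2.1, "tz": 0, "ax": 0, "ay": 0, "az": 0, "gripper": 1}, {"tx": -3.4, "ty": 2.1, "tz": 0, "ax": 0, "ay": 0, "az": 0, "gripper": 1}, {"tx": -2.5, "ty": 1.6, "tz": 0, "ax": 0, "ay": 0, "az": 0, "gripper": 1}, {"tx": -1.7, "ty": 1.1, "tz": 0, "ax": 0, "ay": 0, "az": 0, "gripper": 1}, {"tx": -1.7, "ty": 1.1, "tz": 0, "ax": 0, "ay": 0, "az": 0, "gripper": 1}]}}

```text
time_s: 25.47
ee_pos: [0.5903, -0.0695, 0.037]
tcp_rot: [[0.202, -0.126, 0.971], [-0.824, 0.514, 0.238], [-0.53, -0.848, 0.0]]
force: [1.1, -6.4, 2.8]
finger_gap: 0.0004
```

{"api": "move_arm", "payload": {"targets": [{"tx": -1.7, "ty": 1.1, "tz": 0, "ax": 0, "ay": 0, "az": 0, "gripper": 1}, {"tx": -1.7, "ty": 1.1, "tz": 0, "ax": 0, "ay": 0, "az": 0, "gripper": 1}, {"tx": 0, "ty": 0, "tz": 0, "ax": 0, "ay": 0, "az": 0, "gripper": 1}]}}

```text
time_s: 25.72
ee_pos: [0.5903, -0.0693, 0.0372]
tcp_rot: [[0.203, -0.123, 0.971], [-0.828, 0.508, 0.238], [-0.522, -0.853, 0.001]]
force: [-0.9, -13.5, -0.1]
finger_gap: -0.0002
```

Force jumps to 13.5 N with no further travel, so the drawer is against its stop. I'll look, then back off.

{"api": "move_arm", "payload": {"targets": [{"tx": 4, "ty": -2.5, "tz": 0, "ax": 0, "ay": 0, "az": 0, "gripper": 1}, {"tx": 12, "ty": -8, "tz": 0, "ax": 0, "ay": 0, "az": 0, "gripper": 1}, {"tx": 25, "ty": -16, "tz": 0, "ax": 0, "ay": 0, "az": 0, "gripper": 1}, {"tx": 30, "ty": -19, "tz": 0, "ax": 0, "ay": 0, "az": 0, "gripper": 1}, {"tx": 10, "ty": -35, "tz": 0, "ax": 0, "ay": 0, "az": 0, "gripper": 1}]}}

```text
time_s: 26.13
ee_pos: [0.6132, -0.1741, 0.0577]
tcp_rot: [[0.197, -0.133, 0.971], [-0.821, 0.519, 0.238], [-0.535, -0.845, -0.006]]
force: [0.8, 0.1, -0.8]
finger_gap: -0.0004
```

{"api": "move_arm", "payload": {"targets": [{"tx": 0, "ty": -38, "tz": 0, "ax": 0, "ay": 0, "az": -5, "gripper": 1}, {"tx": 0, "ty": -38, "tz": 0, "ax": 0, "ay": 0, "az": -6, "gripper": 1}, {"tx": 0, "ty": -38, "tz": 0, "ax": 0, "ay": 0, "az": -6, "gripper": 1}, {"tx": 0, "ty": -20, "tz": 0, "ax": 0, "ay": 0, "az": -6, "gripper": 1}, {"tx": 0, "ty": 0, "tz": 0, "ax": 0, "ay": 0, "az": 0, "gripper": 1}]}}

```text
time_s: 26.55
ee_pos: [0.6325, -0.2291, 0.1913]
tcp_rot: [[0.238, -0.026, 0.971], [-0.96, 0.144, 0.239], [-0.146, -0.989, 0.009]]
force: [1.4, 0.2, 0.8]
finger_gap: -0.0001
```

Run:
```python
from h import *
st(); wr('w19'); snap('scene','c19',(165,100,160,120)); snap('side','s19',(185,150,160,120))
```

```text
t 26.55 p [ 0.6325 -0.2291  0.1913] zyaw 13.85 ydir [-0.026  0.144 -0.989] gap -0.1 F [1.4 0.2 0.8] q [-0.56  0.38  1.47  0.11  1.39 -0.82]
```

View pics/w19.png

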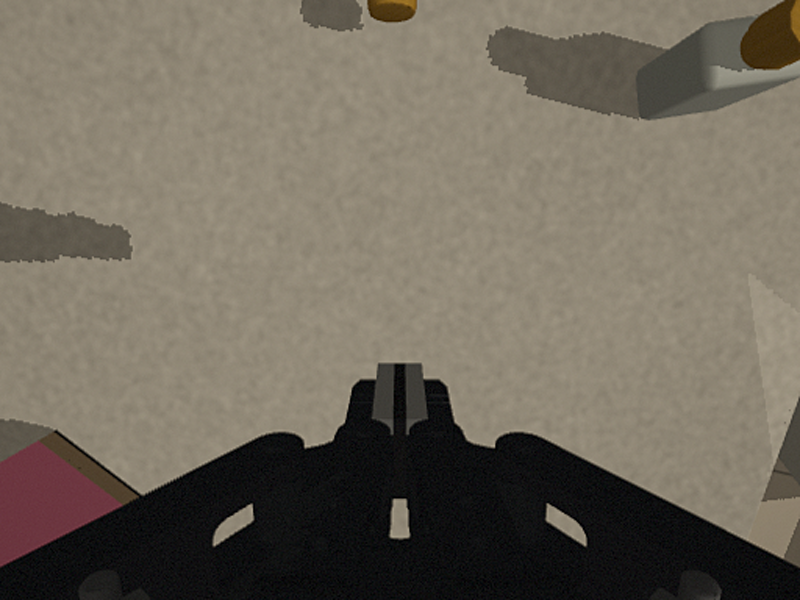

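View pics/c19.png

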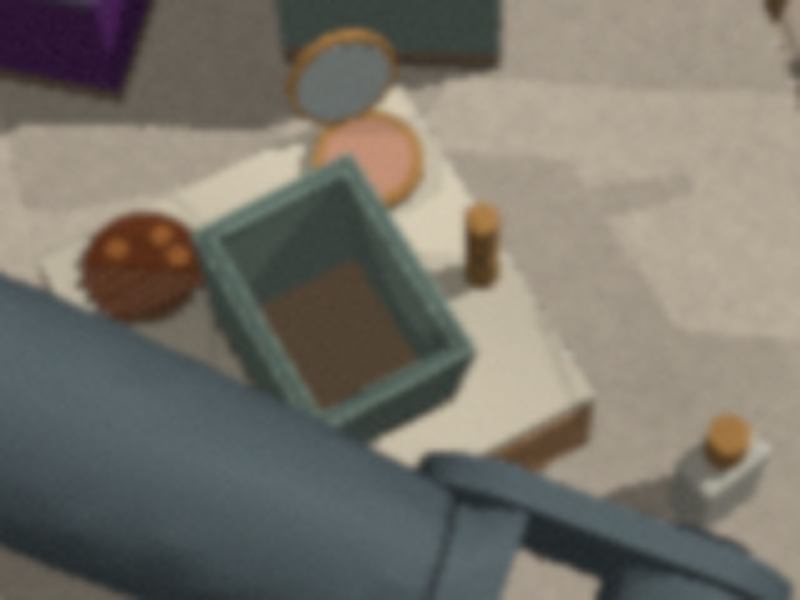

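View pics/s19.png

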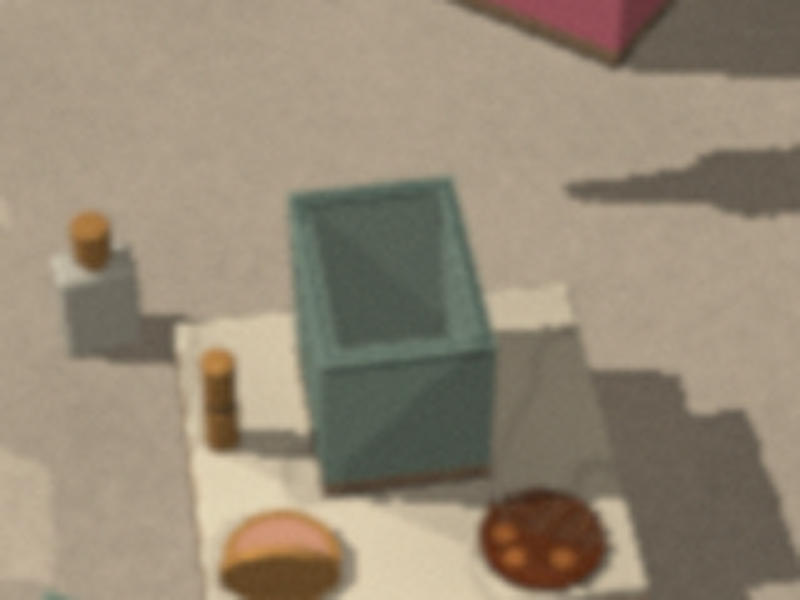

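{"api": "move_arm", "payload": {"targets": [{"tx": -10, "ty": -38, "tz": 0, "ax": 0, "ay": 0, "az": -4, "gripper": 1}, {"tx": -10, "ty": -38, "tz": 0, "ax": 0, "ay": 0, "az": -4, "gripper": 1}, {"tx": -10, "ty": -38, "tz": 0, "ax": 0, "ay": 0, "az": 0, "gripper": 1}, {"tx": 0, "ty": -38, "tz": 0, "ax": 0, "ay": 0, "az": 0, "gripper": 1}, {"tx": 0, "ty": 0, "tz": 0, "ax": 0, "ay": 0, "az": 0, "gripper": 1}]}}

```text
time_s: 27.12
ee_pos: [0.6268, -0.2104, 0.3449]
tcp_rot: [[0.239, 0.006, 0.971], [-0.971, 0.012, 0.239], [-0.011, -1.0, 0.008]]
force: [0.7, 0.5, 2.2]
finger_gap: -0.0001
```

Run:
```python
from h import *
st(); wr('w20')
```

```text
t 27.12 p [ 0.6268 -0.2104  0.3449] zyaw 13.8 ydir [ 0.006  0.012 -1.   ] gap -0.1 F [0.7 0.5 2.2] q [-0.5   0.2   1.4   0.01  1.54 -0.74]
```

View pics/w20.png

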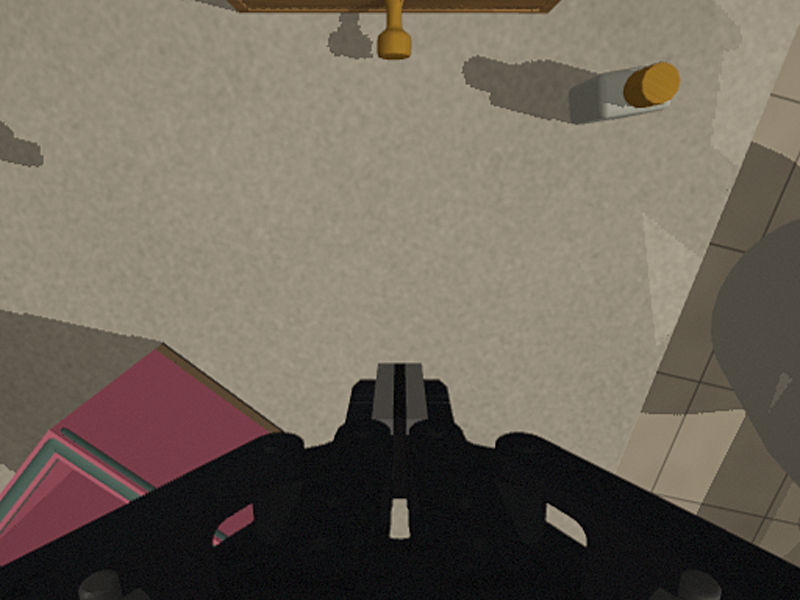

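{"api": "move_arm", "payload": {"targets": [{"tx": -35, "ty": -10, "tz": 0, "ax": 0, "ay": 0, "az": 0, "gripper": 1}, {"tx": -35, "ty": -10, "tz": 0, "ax": 0, "ay": 0, "az": 0, "gripper": 1}, {"tx": -15, "ty": 0, "tz": 0, "ax": 0, "ay": 0, "az": 0, "gripper": 1}, {"tx": 0, "ty": 0, "tz": 0, "ax": 0, "ay": 0, "az": 0, "gripper": 1}]}}

```text
time_s: 27.5
ee_pos: [0.6038, -0.1249, 0.3564]
tcp_rot: [[0.241, -0.008, 0.971], [-0.97, 0.019, 0.241], [-0.02, -1.0, -0.003]]
force: [1.0, -1.0, -0.2]
finger_gap: -0.0002
```

Run:
```python
from h import *
st(); c=wr('w21')
```

```text
t 27.5 p [ 0.6038 -0.1249  0.3564] zyaw 13.94 ydir [-0.008  0.019 -1.   ] gap -0.2 F [ 1.  -1.  -0.2] q [-0.39  0.1   1.5   0.01  1.56 -0.64]
```

View pics/w21.png

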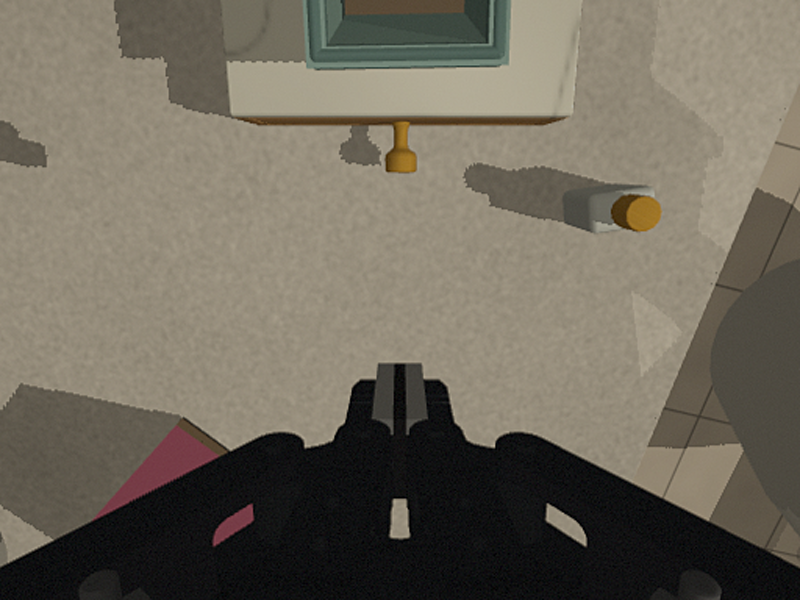

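The drawer front is flush with the chest edge (line at v≈120), with only the knob standing out at (401,155). The tub is upright and empty, and the robot is clear of everything. I'm handing the job in.

```bash
python3 -c "
from workcell import manip
print(manip.finish_job())"
```

```text
the job is handed in; nothing more can be done
None
```

I did the whole job in the order you asked and handed it in at about 27.5 s of the 72 s allowed.

- **Drawer out:** I pulled it to its stop. Force rose to about 13 N with no further travel.
- **Rocking the tub:** I pinched the near side wall at the rim and rocked the tub to about 77° on its front edge. On the way back, the pictures showed all three rollers in the drawer and the tub empty.
- **Tub back:** I set it down upright and let go.
- **Drawer shut:** I pushed it closed until it stopped at about 13.5 N. The last view shows its front flush with the chest.

The perfume bottle, lipstick, compact and comb look unmoved in the last pictures they appear in.

**Tub position:** my checks disagreed on how far it moved. The wrist camera gave about 4 mm sideways towards the robot, while the fixed cameras showed 1–2 mm. During the return it had drifted about 3 mm sideways; I corrected part of that just before setting it down and left the rest.

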